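# Finish the bird feeder: crib of slats and perch rail

## Robot

A 6-joint arm with a two-finger parallel gripper is mounted at the origin on the work surface. World frame = base frame: x ahead of the robot, y to its left, z up, the work surface at z = 0. Lengths are in m, angles in rad, forces in N, time in s.
With the tool pointing down it reaches from about 0.35 to 0.775 m from the base axis. Payload 5.5 kg.
Tool frame: the origin (TCP) lies at the very end of the fingers, on their centre line; the grasp point (between the pads) lies env.grasp_offset behind it (env.grasp_offset is the distance from the TCP to the grasp point, in m); x points along the fingers, y is the direction in which the jaws open and shut, and the axes are right-handed (so a half turn about x gives the same grasp; the last joint's range is limited). The gripper opens to 85 mm and grips with 20 to 120 N. Pads are 22 mm wide; open, the fingers measure 114 mm over their backs; the gripper's body (76 mm by 85 mm) begins 54 mm behind the grasp point. The pads swing forward as they close: fully open they stand 13 mm farther back than shut.
Start: joints at [-1.299, 0.313, 0.046, 1.304, 0, 1.431], TCP at [0.23, -0.527, 0.231] pointing down, gripper open.
Joint ranges: [-2.76, 2.76], [-0.86, 1.69], [-1.03, 1.26], [-2.2, 2.34], [-1.47, 1.5], [-3.14, 3.14]. Speed limits (rad/s): [2.57, 2.57, 3.14, 3.14, 3.14, 3.14].

## Interface

Orientations are given as a unit quaternion [w, x, y, z].
In Python, from workcell import get_state, viewer, job, env gives the robot as it stands.
- The arm moves only by the tool send_rows, never from a script. Its argument "plan" is a list of rows, each a list of 6 numbers: the shift along the tool's x, y, z in mm, then the turn, a rotation vector about the tool's x, y, z in degrees. A call has exactly 10 rows; each row is the pose to reach, as a shift and turn from the pose commanded when the call began, along the tool's axes at that moment; what a row does not reach only later rows make up. A row lasts 1/8 s, in which the tool goes at most 62.5 mm and 10.7 degrees, less where a joint would pass 70% of its speed; a pose out of reach is approached as far as the arm can. A call with a gripper value outside its range is refused whole. "claw" is the finger opening in mm, from 0 to 85.4, set as the call begins (left out, the last holds). The fingers move at their own pace and stop on an object; "newtons" is the grip in N (left out, the last holds). Time passes only in rows, so rows that repeat a pose let the fingers close, or fill a call up. It gives the time, the measured TCP pose, the force and the opening at its end, in the units of the state.
- get_state(): the state, without advancing time (a new reading comes with each control period).
- viewer.read_camera(name): name is "scene" or "top" or "wrist"; returns a dict with "frame" (420x560x3 uint8, blue, green, red), "mtx" (3x3 intrinsics, pixels), "k1" (the pictures are not rectified: a ray, as slopes to the right and down, at radius r is drawn at 1 + k1 r^2 times it, then the intrinsics apply), "rvec" (rotation vector, rad) and "tvec" (3), from world to camera coordinates, as OpenCV has them. Camera axes: x right, y down, z forward; pixel columns grow to the right and rows downward; lengths in m; the calibration is good to about 2 mm. A picture is of the moment at which its call begins. There is no depth.
- job.hand_in(): hands the job in, once; it reports no verdict.
The state is a dict: "clock": time; "joint_pos": joint angles; "qvel": joint speeds; "tau": joint torques, N m; "tcp_pos": TCP position; "orientation": TCP orientation; "wrist_force": force on the tool from outside, world axes, zero at the start; "ft_torque": the same for the moment, N m; "finger_gap": finger opening in m.
Only numpy, scipy, OpenCV 4.12 (cv2) and the standard library are available. Lean on these libraries where they do the work, as an engineer would, in place of code of your own. Each camera call takes 0.05 s, during which the arm holds its last target.

## Task

Finish assembling the bird feeder. Build up its crib on the base board with the six loose slats, two to a course, each course laid crosswise on the one below and set out square and centred just like the glued first course; and thread every loose wooden perch sleeve over the free end of the bent steel rail in the vice and slide it round the bend until it sits against the stop collar, or against the sleeve before it. The order is up to you; leave the glue bottle, the hammer and the tape measure where they are.

Things in the scene. Friction and masses are not known exactly. Their poses are not given: they have to be found in the camera images.
- board: square plywood base board of a bird feeder, 190 x 190 x 18 mm, fixed on the bench. Two pine slats, like the loose ones (160 x 28 x 14 mm), are glued flat on it as the first course, along the board's x axis, their centre lines 60 mm either side of its centre; the top of this course is 32 mm above the bench. Origin: centre of the underside; x and y along its edges, z up
- slat1 (a point): loose pine slat, 160 mm long (its x axis), 28 mm wide, 14 mm high (z), about 35 g; the six are alike and start in two piles of three lying flat, one on another. The point is its centre
- slat2 (a point): loose pine slat, 160 mm long (its x axis), 28 mm wide, 14 mm high (z), about 35 g; the six are alike and start in two piles of three lying flat, one on another. The point is its centre
- slat3 (a point): loose pine slat, 160 mm long (its x axis), 28 mm wide, 14 mm high (z), about 35 g; the six are alike and start in two piles of three lying flat, one on another. The point is its centre
- slat4 (a point): loose pine slat, 160 mm long (its x axis), 28 mm wide, 14 mm high (z), about 35 g; the six are alike and start in two piles of three lying flat, one on another. The point is its centre
- slat5 (a point): loose pine slat, 160 mm long (its x axis), 28 mm wide, 14 mm high (z), about 35 g; the six are alike and start in two piles of three lying flat, one on another. The point is its centre
- slat6 (a point): loose pine slat, 160 mm long (its x axis), 28 mm wide, 14 mm high (z), about 35 g; the six are alike and start in two piles of three lying flat, one on another. The point is its centre
- sleeve1 (a point): loose wooden perch sleeve: a square bar 60 mm long (its x axis), 38 x 38 mm, with a 22 mm bore right through along x, about 50 g; both ends alike; it starts lying on the bench. The point is its centre, on the bore's axis. Two or three are there
- sleeve2 (a point): loose wooden perch sleeve: a square bar 60 mm long (its x axis), 38 x 38 mm, with a 22 mm bore right through along x, about 50 g; both ends alike; it starts lying on the bench. The point is its centre, on the bore's axis. Two or three are there
- sleeve3 (a point): loose wooden perch sleeve: a square bar 60 mm long (its x axis), 38 x 38 mm, with a 22 mm bore right through along x, about 50 g; both ends alike; it starts lying on the bench. The point is its centre, on the bore's axis. Two or three are there
- rail_centre (a point): centre of the bend of the perch rail, a level round steel rod, 12 mm diameter, its axis 120 mm above the bench, held in a blue bench vice. In this point's frame (z up) the rod's axis is a circle of radius 140 mm, counter-clockwise from above, from -75 degrees (stop collar; angle from x axis) to +50 degrees, then straight on along the tangent for 50 mm to the free tip. Nothing else stands near the rod
- rail_stop (a point): point on the rod's axis at the front face of the brass stop collar (30 mm diameter), where the bend begins; the vice, at most 145 mm high, begins 45 mm behind it. A sleeve pushed home here has its centre about 14 degrees round the bend; the next ones follow every 28 degrees
- rail_tip (a point): free tip of the rod, on its axis: sleeves are put on from here
- glue_c (a point): white glue bottle, 60 mm diameter, 170 mm high, standing; bystander. The point is at half height
- hammer_grip (a point): hammer lying on the bench, 280 mm long; bystander. The point is on its handle
- tape_c (a point): yellow tape measure, 70 x 70 x 38 mm, lying; bystander. The point is its centre

How it is judged:
At the end, for the whole second after the job is handed in: Each slat flat in a crib place of courses 2 to 4: centre within 14 mm sideways and lengthways, 6 mm in height, 10 degrees. Each sleeve present on the bend: one with its centre within 47 mm of the collar, the others within 82 mm of another sleeve's centre and 185 mm of the collar. All at rest (((z of slat1 in the frame of board between 0.033 and 0.045 m and y of slat1 in the frame of board between -0.014 and 0.014 m and horizontal distance between slat1 and board between 0.046 and 0.074 m and angle between the x axis of slat1 and the y axis of board, either way round below 0.18 rad) or (z of slat1 in the frame of board between 0.047 and 0.059 m and x of slat1 in the frame of board between -0.014 and 0.014 m and horizontal distance between slat1 and board between 0.046 and 0.074 m and angle between the x axis of slat1 and the x axis of board, either way round below 0.18 rad) or (z of slat1 in the frame of board between 0.061 and 0.073 m and y of slat1 in the frame of board between -0.014 and 0.014 m and horizontal distance between slat1 and board between 0.046 and 0.074 m and angle between the x axis of slat1 and the y axis of board, either way round below 0.18 rad)) and ((z of slat2 in the frame of board between 0.033 and 0.045 m and y of slat2 in the frame of board between -0.014 and 0.014 m and horizontal distance between slat2 and board between 0.046 and 0.074 m and angle between the x axis of slat2 and the y axis of board, either way round below 0.18 rad) or (z of slat2 in the frame of board between 0.047 and 0.059 m and x of slat2 in the frame of board between -0.014 and 0.014 m and horizontal distance between slat2 and board between 0.046 and 0.074 m and angle between the x axis of slat2 and the x axis of board, either way round below 0.18 rad) or (z of slat2 in the frame of board between 0.061 and 0.073 m and y of slat2 in the frame of board between -0.014 and 0.014 m and horizontal distance between slat2 and board between 0.046 and 0.074 m and angle between the x axis of slat2 and the y axis of board, either way round below 0.18 rad)) and ((z of slat3 in the frame of board between 0.033 and 0.045 m and y of slat3 in the frame of board between -0.014 and 0.014 m and horizontal distance between slat3 and board between 0.046 and 0.074 m and angle between the x axis of slat3 and the y axis of board, either way round below 0.18 rad) or (z of slat3 in the frame of board between 0.047 and 0.059 m and x of slat3 in the frame of board between -0.014 and 0.014 m and horizontal distance between slat3 and board between 0.046 and 0.074 m and angle between the x axis of slat3 and the x axis of board, either way round below 0.18 rad) or (z of slat3 in the frame of board between 0.061 and 0.073 m and y of slat3 in the frame of board between -0.014 and 0.014 m and horizontal distance between slat3 and board between 0.046 and 0.074 m and angle between the x axis of slat3 and the y axis of board, either way round below 0.18 rad)) and ((z of slat4 in the frame of board between 0.033 and 0.045 m and y of slat4 in the frame of board between -0.014 and 0.014 m and horizontal distance between slat4 and board between 0.046 and 0.074 m and angle between the x axis of slat4 and the y axis of board, either way round below 0.18 rad) or (z of slat4 in the frame of board between 0.047 and 0.059 m and x of slat4 in the frame of board between -0.014 and 0.014 m and horizontal distance between slat4 and board between 0.046 and 0.074 m and angle between the x axis of slat4 and the x axis of board, either way round below 0.18 rad) or (z of slat4 in the frame of board between 0.061 and 0.073 m and y of slat4 in the frame of board between -0.014 and 0.014 m and horizontal distance between slat4 and board between 0.046 and 0.074 m and angle between the x axis of slat4 and the y axis of board, either way round below 0.18 rad)) and ((z of slat5 in the frame of board between 0.033 and 0.045 m and y of slat5 in the frame of board between -0.014 and 0.014 m and horizontal distance between slat5 and board between 0.046 and 0.074 m and angle between the x axis of slat5 and the y axis of board, either way round below 0.18 rad) or (z of slat5 in the frame of board between 0.047 and 0.059 m and x of slat5 in the frame of board between -0.014 and 0.014 m and horizontal distance between slat5 and board between 0.046 and 0.074 m and angle between the x axis of slat5 and the x axis of board, either way round below 0.18 rad) or (z of slat5 in the frame of board between 0.061 and 0.073 m and y of slat5 in the frame of board between -0.014 and 0.014 m and horizontal distance between slat5 and board between 0.046 and 0.074 m and angle between the x axis of slat5 and the y axis of board, either way round below 0.18 rad)) and ((z of slat6 in the frame of board between 0.033 and 0.045 m and y of slat6 in the frame of board between -0.014 and 0.014 m and horizontal distance between slat6 and board between 0.046 and 0.074 m and angle between the x axis of slat6 and the y axis of board, either way round below 0.18 rad) or (z of slat6 in the frame of board between 0.047 and 0.059 m and x of slat6 in the frame of board between -0.014 and 0.014 m and horizontal distance between slat6 and board between 0.046 and 0.074 m and angle between the x axis of slat6 and the x axis of board, either way round below 0.18 rad) or (z of slat6 in the frame of board between 0.061 and 0.073 m and y of slat6 in the frame of board between -0.014 and 0.014 m and horizontal distance between slat6 and board between 0.046 and 0.074 m and angle between the x axis of slat6 and the y axis of board, either way round below 0.18 rad)) and z of sleeve1 in the frame of rail_centre between -0.018 and 0.01 m and horizontal distance between sleeve1 and rail_centre between 0.124 and 0.156 m and distance between each of sleeve1, sleeve2, sleeve3 and rail_stop below 0.185 m and (distance between sleeve1 and rail_stop below 0.047 m or distance between sleeve1 and sleeve2 below 0.082 m or distance between sleeve1 and sleeve3 below 0.082 m) and z of sleeve2 in the frame of rail_centre between -0.018 and 0.01 m and horizontal distance between sleeve2 and rail_centre between 0.124 and 0.156 m and (distance between sleeve2 and rail_stop below 0.047 m or distance between sleeve2 and sleeve1 below 0.082 m or distance between sleeve2 and sleeve3 below 0.082 m) and z of sleeve3 in the frame of rail_centre between -0.018 and 0.01 m and horizontal distance between sleeve3 and rail_centre between 0.124 and 0.156 m and (distance between sleeve3 and rail_stop below 0.047 m or distance between sleeve3 and sleeve1 below 0.082 m or distance between sleeve3 and sleeve2 below 0.082 m) and distance between any of sleeve1, sleeve2, sleeve3 and rail_stop below 0.047 m and linear speed of each of slat1_b, slat2_b, slat3_b, slat4_b, slat5_b, slat6_b, sleeve1_b, sleeve2_b, sleeve3_b below 0.02 m/s); the robot touches nothing.
It fails at once if the glue bottle is moved more than 40 mm (distance of glue_c from where it was at the start of the episode above 0.04 m).
It fails at once if the hammer is moved more than 40 mm (distance of hammer_grip from where it was at the start of the episode above 0.04 m).
It fails at once if the tape measure is moved more than 40 mm (distance of tape_c from where it was at the start of the episode above 0.04 m).
Of sleeve1_b, sleeve2_b, sleeve3_b only 2 to 3 are there at a start; the rules pass over those that are not, and their reading is None.
At some moment in a run one of sleeve2_b, sleeve3_b may be knocked a few centimetres aside while the robot is not near it.
Once in a run the grip may slacken for a moment while it holds something.
It also fails if it takes over 210 s, if anything falls off the work surface, if the arm or the gripper's body presses on something with over 40 N, if the wrist force passes 120 N, or if a joint passes its speed limit or range.

## Working session

There is one attempt and no reset: what is moved stays moved. The work goes in short steps, Python scripts to look and compute and a tool call to move; the robot and the scene stay as the last step left them, time stands still between calls to the robot, and variables do not carry over. Pictures are saved under pics/ and viewed, and the job is handed in when it is done.

Besides the shell and the picture viewer there is one more tool, called after "Call:" as name(argument=value, ...) on one line, values as JSON. send_rows: Moves the arm, as the interface text tells. Its arguments: {"type":"object","properties":{"plan":{"type":"array"},"claw":{"type":"number"},"newtons":{"type":"number"}},"required":["plan"]}

```bash
ls; mkdir -p pics; cat > h.py <<'E'
import numpy as np, cv2
from scipy.spatial.transform import Rotation as R
from workcell import get_state, viewer, job, env
def cam(n):
    c=viewer.read_camera(n); return c
E
python3 - <<'E'
from h import *
print(get_state()); print(env.grasp_offset)
for n in ["scene","top","wrist"]:
    c=cam(n); cv2.imwrite(f"pics/{n}0.png",c["frame"]); np.savez(f"pics/{n}0.npz",**c)
    print(n,c["mtx"].tolist(),c["k1"],c["rvec"],c["tvec"])
E
```

```text
pics
{'clock': 0.0, 'joint_pos': array([-1.29860120e+00,  3.14013034e-01,  4.50262394e-02,  1.30357909e+00,
       -3.19147781e-05,  1.43122719e+00]), 'qvel': array([ 2.42528446e-05,  8.04927633e-04, -4.67110979e-04, -7.60222406e-04,
       -1.65893073e-03,  8.08977951e-04]), 'tau': array([ 7.36643615e-04, -4.80626500e+01,  2.98533064e+01,  1.95767172e-02,
       -4.69556392e-05,  8.23227140e-06]), 'tcp_pos': array([ 0.22999862, -0.52647297,  0.23042099]), 'orientation': array([-0.14393081, -0.69212043, -0.14517782,  0.69222586]), 'wrist_force': array([ 0.10246452, -0.3218279 ,  0.95203512]), 'ft_torque': array([ 0.05715112,  0.00766514, -0.01647506]), 'finger_gap': 0.08559631025305516}
0.0187
scene [[439.4824030547498, 0.0, 277.59118410413197], [0.0, 439.4824030547498, 212.20529550311076], [0.0, 0.0, 1.0]] -0.13260038390292758 [ 1.98548635  1.15204819 -0.5297917 ] [-0.26769413 -0.2413554   1.64970686]
top [[460.42942339681474, 0.0, 280.4563555010733], [0.0, 460.42942339681474, 201.2478759876935], [0.0, 0.0, 1.0]] -0.08688955633066382 [ 2.09869248 -2.15759871  0.15824982] [-0.02889993  0.61285067  1.10839474]
wrist [[314.83787248192397, 0.0, 282.10859528163564], [0.0, 314.83787248192397, 207.0214331047736], [0.0, 0.0, 1.0]] 0.014674040275943835 [-2.41079684  1.57724642  0.24054801] [-0.57485612 -0.03841807  0.37909937]
```

View pics/scene0.png

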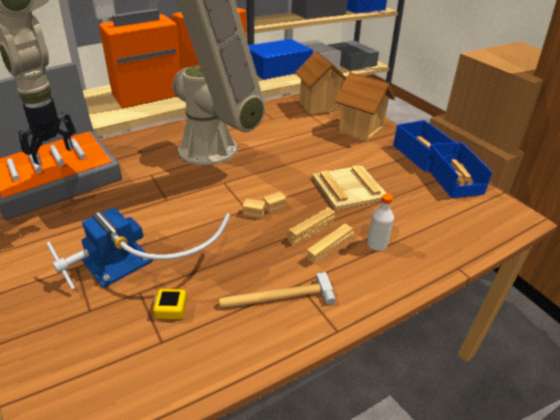

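View pics/top0.png

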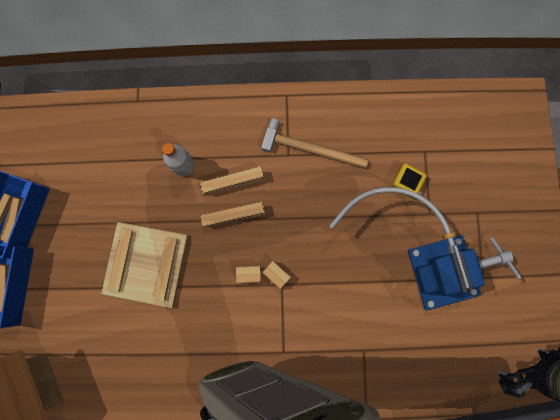

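View pics/wrist0.png

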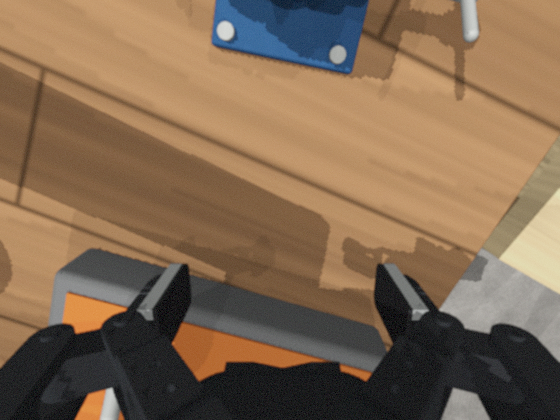

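```bash
cat >> h.py <<'E'
def dist(c): return np.array([float(c["k1"]),0,0,0,0])
def ray(c,px):
    p=cv2.undistortPoints(np.array(px,float).reshape(-1,1,2),c["mtx"],dist(c)).reshape(-1,2)
    Rm=cv2.Rodrigues(np.array(c["rvec"],float))[0]; o=-Rm.T@np.array(c["tvec"]).reshape(3)
    d=np.c_[p,np.ones(len(p))]@Rm
    return o,d
def w(c,px,z):
    o,d=ray(c,px); t=(np.asarray(z)-o[2])/d[:,2]
    return o+d*t[:,None]
def proj(c,P):
    return cv2.projectPoints(np.array(P,float).reshape(-1,1,3),np.array(c["rvec"],float),np.array(c["tvec"],float),c["mtx"],dist(c))[0].reshape(-1,2)
def tri(c1,p1,c2,p2):
    o1,d1=ray(c1,[p1]);o2,d2=ray(c2,[p2]);d1=d1[0];d2=d2[0]
    A=np.c_[d1,-d2];s=np.linalg.lstsq(A,o2-o1,rcond=None)[0]
    a=o1+s[0]*d1;b=o2+s[1]*d2
    return (a+b)/2,np.linalg.norm(a-b)
def crop(img,x0,y0,x1,y1,s,name,grid=20):
    im=cv2.resize(img[y0:y1,x0:x1],None,fx=s,fy=s,interpolation=cv2.INTER_CUBIC)
    for g in range(-(-x0//grid)*grid,x1,grid):
        cv2.putText(im,str(g),(int((g-x0)*s),9),0,.35,(255,255,255),1); cv2.line(im,(int((g-x0+.5)*s),10),(int((g-x0+.5)*s),16),(0,255,255),1)
    for g in range(-(-y0//grid)*grid,y1,grid):
        cv2.putText(im,str(g),(0,int((g-y0)*s)+4),0,.35,(255,255,255),1); cv2.line(im,(24,int((g-y0+.5)*s)),(30,int((g-y0+.5)*s)),(0,255,255),1)
    cv2.imwrite(name,im)
def load(n): return dict(np.load(f"pics/{n}.npz"))
E
python3 - <<'E'
from h import *
c=load("top0"); f=c["frame"]
crop(f,95,130,295,320,4,"pics/tA.png",10)
crop(f,320,150,530,310,3.8,"pics/tB.png",10)
s=load("scene0")["frame"]
crop(s,220,150,420,280,4,"pics/sA.png",10)
crop(s,50,190,250,330,4,"pics/sB.png",10)
o,d=ray(c,[[280,200]]);print(o,d, w(c,[[280,200]],0), w(c,[[100,100],[500,300]],0))
E
```

```text
[ 0.42200447 -0.06168758  1.19292369] [[ 0.16653539  0.01458367 -0.98593185]] [[ 0.6235032  -0.04404213  0.        ]] [[ 0.92213929  0.45244402  0.        ]
 [ 0.34578514 -0.60397669  0.        ]]
```

View pics/tA.png

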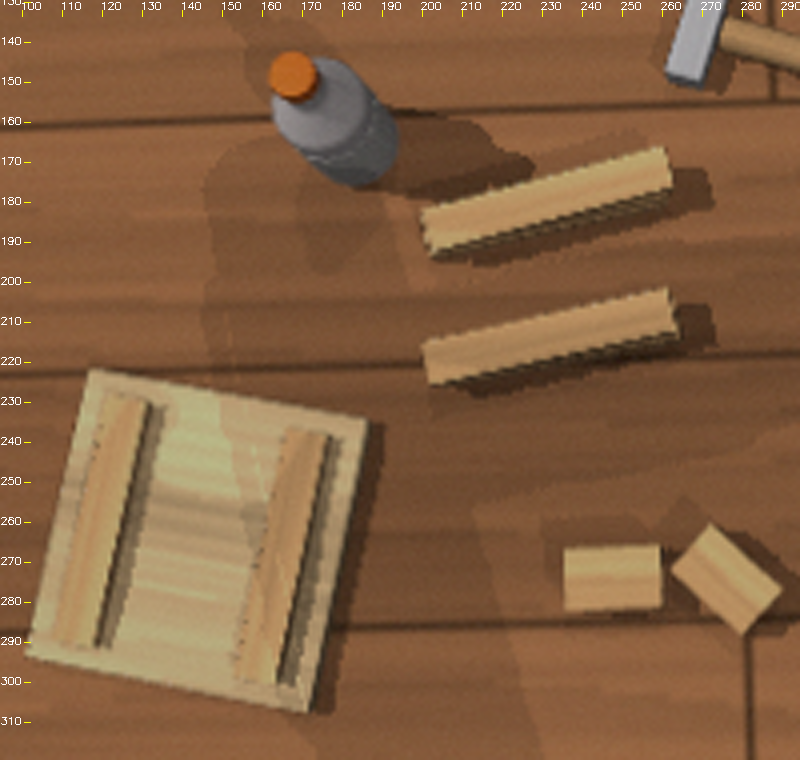

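View pics/tB.png

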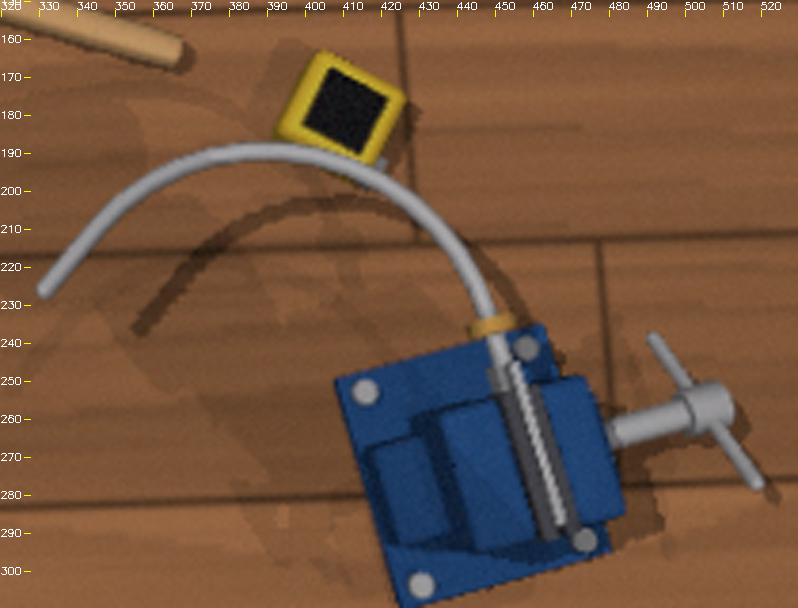

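View pics/sA.png

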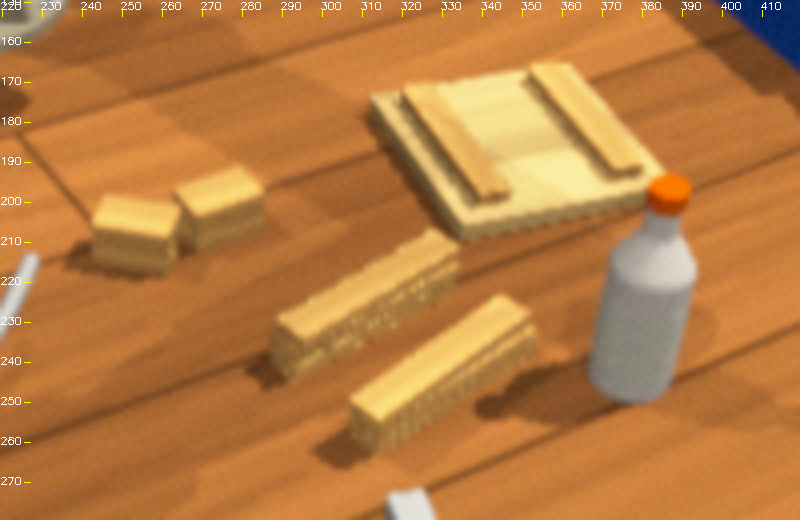

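View pics/sB.png

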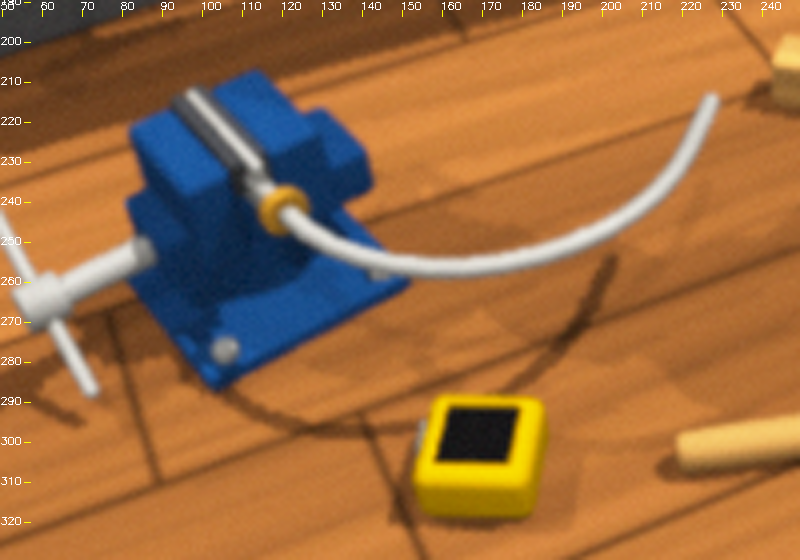

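```bash
cat > m.py <<'E'
from h import *
from scipy.optimize import least_squares
def fitrect(c,px,z,L,W,name):
    P=w(c,px,z)[:,:2]
    m=P.mean(0); 
    base=np.array([[-L,-W],[L,-W],[L,W],[-L,W]])/2
    best=None
    for flip in (1,-1):
      for a0 in np.arange(0,2*np.pi,np.pi/2)+np.arctan2(*(P[1]-P[0])[::-1]):
        def f(q):
            b=base*[1,flip]; cc,ss=np.cos(q[2]),np.sin(q[2])
            return (b@np.array([[cc,ss],[-ss,cc]])+q[:2]-P).ravel()
        r=least_squares(f,[*m,a0])
        if best is None or r.cost<best.cost: best=r
    q=best.x
    print(name,"xy",q[:2].round(4),"ang",np.degrees(q[2]).round(1)%180,"rms mm",(np.sqrt(2*best.cost/4)*1e3).round(1),"sides",[round(float(np.linalg.norm(P[i]-P[(i+1)%4]))*1e3) for i in range(4)])
    return q
E
python3 - <<'E'
from m import *
c=load("top0")
A=lambda l:np.array(l)/4.+[95,130]-.5
fitrect(c,A([(92,370),(368,420),(309,712),(26,655)]),.018,.19,.19,"board")
fitrect(c,A([(110,397),(150,403),(97,648),(53,638)]),.032,.16,.028,"g1")
fitrect(c,A([(284,430),(332,437),(280,685),(235,678)]),.032,.16,.028,"g2")
fitrect(c,A([(421,210),(664,147),(671,186),(428,247)]),.042,.16,.028,"pileA")
fitrect(c,A([(422,343),(668,288),(678,330),(430,383)]),.042,.16,.028,"pileB")
fitrect(c,A([(564,547),(660,543),(661,607),(566,610)]),.038,.06,.038,"s1")
fitrect(c,A([(711,525),(781,590),(742,634),(672,570)]),.038,.06,.038,"s2")
B=np.array([(44,291),(70,257),(100,220),(130,190),(170,168),(220,154),(270,151),(320,159),(370,178),(420,215),(460,262),(480,298),(489,320)])/3.8+[320,150]-.5
P=w(c,B,.12)[:,:2]
print(P.round(3).tolist())
def curve(q,n=400):
    cx,cy,th=q
    a=np.radians(np.linspace(-75,50,n)); X=.14*np.c_[np.cos(a),np.sin(a)]
    t=np.radians(50); s=np.linspace(0,.05,100)[:,None]
    X=np.r_[X,X[-1]+s*[-np.sin(t),np.cos(t)]]
    M=np.array([[np.cos(th),-np.sin(th)],[np.sin(th),np.cos(th)]])
    return X@M.T+[cx,cy]
def f(q):
    C=curve(q); d=np.array([np.linalg.norm(C-p,axis=1).min() for p in P[1:-1]])
    return np.r_[d,C[-1]-P[0],C[0]-P[-1]]
for th in np.arange(-3,3,1):
    r=least_squares(f,[*P.mean(0),th],diff_step=1e-4)
    print(r.x.round(4),r.cost, np.abs(r.fun).max())
    if r.cost<1e-4: C=curve(r.x); print("stop",C[0],"tip",C[-1])
# triangulate tip
s=load("scene0")
tipS=np.array((711,98))/4.+[50,190]-.5
print(tri(c,B[0],s,tipS))
E
```

```text
board xy [0.4642 0.3095] ang 78.3 rms mm 1.7 sides [187, 188, 189, 187]
g1 xy [0.4759 0.3672] ang 78.30000000000001 rms mm 92.3 sides [27, 158, 30, 156]
g2 xy [0.4509 0.2499] ang 79.60000000000002 rms mm 91.9 sides [31, 158, 29, 158]
pileA xy [0.675  0.0795] ang 102.8 rms mm 1.6 sides [161, 26, 160, 25]
pileB xy [0.5854 0.0781] ang 100.89999999999998 rms mm 0.7 sides [160, 28, 160, 26]
s1 xy [0.4336 0.0406] ang 90.6 rms mm 0.7 sides [60, 39, 59, 39]
s2 xy [ 0.43   -0.0301] ang 46.400000000000006 rms mm 1.0 sides [59, 36, 59, 37]
[[0.538, -0.164], [0.559, -0.181], [0.581, -0.2], [0.599, -0.22], [0.613, -0.246], [0.62, -0.277], [0.621, -0.309], [0.616, -0.34], [0.603, -0.371], [0.578, -0.4], [0.548, -0.423], [0.525, -0.434], [0.511, -0.439]]
[ 0.4818 -0.3    -0.0412] 8.470783385756094e-06 0.0021964893070952536
stop [ 0.51248429 -0.43659096] tip [ 0.53922805 -0.16284455]
[ 0.4819 -0.3001 -0.0424] 8.479421753920358e-06 0.0021713010292373595
stop [ 0.51238801 -0.4367004 ] tip [ 0.53948136 -0.16298837]
[ 0.4819 -0.3001 -0.0422] 8.479306557052414e-06 0.002181442527277053
stop [ 0.5124198  -0.43671322] tip [ 0.53945471 -0.16299541]
[ 0.4819 -0.3001 -0.0418] 8.489602079182549e-06 0.0022046086415620967
stop [ 0.51245494 -0.4366999 ] tip [ 0.53938248 -0.16297151]
[ 0.4819 -0.3    -0.0415] 8.46717638532066e-06 0.002214176457818509
stop [ 0.51245542 -0.43663057] tip [ 0.53927834 -0.16289191]
[ 0.4819 -0.3    -0.0414] 8.46689241458944e-06 0.002213322391633364
stop [ 0.51246429 -0.43663253] tip [ 0.5392754  -0.16289271]
(array([ 0.53821914, -0.16237686,  0.12175751]), np.float64(0.0025247315769759923))
```

```bash
python3 - <<'E'
from m import *
c=load("top0")
s=load("scene0")
print("cap", w(c,[[293/4+94.5,75/4+129.5]],.17), "tri",tri(c,(293/4+94.5,75/4+129.5),s,(670/4+219.5,184/4+149.5)))
print("base scene", w(s,[[632/4+219.5,(393)/4+149.5]],.0), w(c,[[360/4+94.5,155/4+129.5]],.04))
print("tape",w(c,[[345/3.8+319.5,110/3.8+149.5]],.038))
st=get_state()
q=st["orientation"]; M=R.from_quat(np.r_[q[1:],q[0]]).as_matrix(); print(M.round(4))
print("yaw y",np.degrees(np.arctan2(M[1,1],M[0,1])),np.degrees(st["joint_pos"]))
E
```

```text
cap [[0.72424711 0.21086585 0.17      ]] tri (array([0.72521612, 0.21229627, 0.17033295]), np.float64(0.0034637208352641647))
base scene [[0.74098639 0.20477982 0.        ]] [[0.70736778 0.20051549 0.04      ]]
tape [[ 0.66345255 -0.38072194  0.038     ]]
[[-4.000e-04  4.003e-01 -9.164e-01]
 [ 1.300e-03 -9.164e-01 -4.003e-01]
 [-1.000e+00 -1.300e-03 -2.000e-04]]
yaw y -66.40301536433985 [-7.44030705e+01  1.79796198e+01  2.59499361e+00  7.46920916e+01
 -1.40672030e-03  8.19999520e+01]
```

```bash
cat > p.py <<'E'
from h import *
def Mt(yaw):
    a=np.radians(yaw); c,s=np.cos(a),np.sin(a)
    return np.array([[0,c,s],[0,s,-c],[-1,0,0]],float)
def cur():
    st=get_state(); q=st["orientation"]
    return np.array(st["tcp_pos"]),R.from_quat(np.r_[q[1:],q[0]]).as_matrix(),st
def yawof(M): return np.degrees(np.arctan2(M[1,1],M[0,1]))
def plan(wps,ease=False):
    """wps: list (x,y,z,yaw,n)"""
    p0,M0,st=cur(); p=p0.copy(); y=yawof(M0); rows=[]
    for (x,yy,z,yaw,n) in wps:
        d=(yaw-y); 
        for k in range(1,n+1):
            t=k/n; q=p+(np.array([x,yy,z])-p)*t; ya=y+d*t
            sh=M0.T@(q-p0)*1e3; rv=np.degrees(R.from_matrix(M0.T@Mt(ya)).as_rotvec())
            rows.append([*(np.round(sh*2)/2),*(np.round(rv*2)/2)])
        stp=np.linalg.norm(np.array([x,yy,z])-p)*1e3/n
        if stp>60 or abs(d)/n>10.5: print("TOO FAST",stp,d/n)
        p=np.array([x,yy,z]); y=yaw
    print(len(rows),"rows; yaw0",round(yawof(M0),2)); 
    print("["+",".join("["+",".join("%g"%(v+0) for v in r)+"]" for r in rows)+"]")
def rep():
    p,M,st=cur(); print("t",round(st["clock"],2),"tcp",p.round(4),"yaw",yawof(M).round(2),"tilt",np.degrees(np.arccos(-M[2,0])).round(2),"gap",round(st["finger_gap"]*1e3,1),"F",st["wrist_force"].round(1),"j",np.degrees(st["joint_pos"]).round(0))
E
python3 - <<'E'
from p import *
rep()
plan([(.4336,.0406,.15,.6,10)])
E
```

```text
t 0.15 tcp [ 0.23   -0.5266  0.2306] yaw -66.4 tilt 0.08 gap 85.3 F [0.5 0.2 0.2] j [-74.  18.   3.  75.  -0.  82.]
TOO FAST 60.79702363235274 6.700301536433985
10 rows; yaw0 -66.4
[[8,-44,-41.5,-6.5,0,0],[16.5,-87.5,-82.5,-13.5,0,0],[24.5,-131.5,-124,-20,0,0],[32.5,-175.5,-165.5,-27,0,0],[40.5,-219,-207,-33.5,0,0],[49,-263,-248,-40,0,0],[57,-306.5,-289.5,-47,0,0],[65,-350.5,-331,-53.5,0,0],[73,-394.5,-372,-60.5,0,0],[81.5,-438,-413.5,-67,0,0]]
```

Call:
send_rows(plan=[[8,-44,-41.5,-6.5,0,0],[16.5,-87.5,-82.5,-13.5,0,0],[24.5,-131.5,-124,-20,0,0],[32.5,-175.5,-165.5,-27,0,0],[40.5,-219,-207,-33.5,0,0],[49,-263,-248,-40,0,0],[57,-306.5,-289.5,-47,0,0],[65,-350.5,-331,-53.5,0,0],[73,-394.5,-372,-60.5,0,0],[81.5,-438,-413.5,-67,0,0]], claw=62)

```text
clock: 1.4
tcp_pos: [0.4342, 0.0419, 0.1496]
orientation: [0.504, 0.497, 0.503, -0.496]
wrist_force: [1.4, -0.5, 0.2]
finger_gap: 0.062
```

```bash
python3 - <<'E'
from p import *
rep()
plan([(.4336,.0406,.15,.6,1),(.4336,.0406,.05,.6,2),(.4336,.0406,.006,.6,2),(.4336,.0406,.006,.6,5)])
c=cam("wrist"); cv2.imwrite("pics/w1.png",c["frame"]); np.savez("pics/w1.npz",**c)
c=cam("top"); cv2.imwrite("pics/t1.png",c["frame"])
E
```

```text
t 1.4 tcp [0.4342 0.0419 0.1496] yaw 0.82 tilt 0.05 gap 62.0 F [ 1.4 -0.5  0.2] j [ -5.   5. -25.  60.  -0.  84.]
10 rows; yaw0 0.82
[[-0.5,-0.5,1.5,0,0,0],[49.5,-0.5,1.5,0,0,0],[99.5,-0.5,1,0,0,0],[121.5,-0.5,1,0,0,0],[143.5,-0.5,1,0,0,0],[143.5,-0.5,1,0,0,0],[143.5,-0.5,1,0,0,0],[143.5,-0.5,1,0,0,0],[143.5,-0.5,1,0,0,0],[143.5,-0.5,1,0,0,0]]
```

View pics/w1.png

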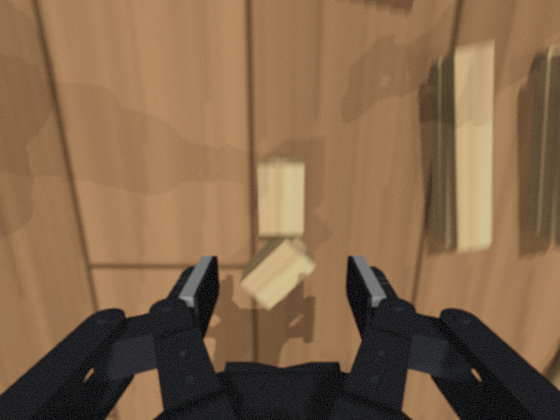

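```bash
python3 - <<'E'
from m import *
c=load("w1")
fitrect(c,[(258,163),(257,237),(304,236),(304,162)],.038,.06,.038,"s1")
fitrect(c,[(289,239),(315,265),(267,308),(240,285)][::-1],.038,.06,.038,"s2")
fitrect(c,[(455,48),(457,250),(492,246),(494,41)],.042,.16,.028,"B")
print(-cv2.Rodrigues(c["rvec"])[0].T@c["tvec"])
E
```

```text
s1 xy [0.4333 0.0435] ang 90.8 rms mm 2.6 sides [65, 41, 65, 37]
s2 xy [ 0.4311 -0.0262] ang 135.7 rms mm 17.9 sides [34, 62, 34, 64]
B xy [0.5851 0.0835] ang 101.19999999999999 rms mm 0.9 sides [160, 29, 161, 27]
[0.43294986 0.1172246  0.29184795]
```

Call:
send_rows(plan=[[0,-0.5,1,0,0,0],[40,-0.5,1,0,0,0],[80,-0.5,1,0,0,0],[110,-0.5,1,0,0,0],[130,-0.5,1,0,0,0],[138,-0.5,1,0,0,0],[141,-0.5,1,0,0,0],[143,-0.5,1,0,0,0],[143,-0.5,1,0,0,0],[143,-0.5,1,0,0,0]])

```text
clock: 2.75
tcp_pos: [0.4337, 0.0389, 0.0073]
orientation: [0.503, 0.498, 0.502, -0.497]
wrist_force: [0.1, 0.3, 0.8]
finger_gap: 0.0621
```

Call:
send_rows(plan=[[0,0,0,0,0,0],[0,0,0,0,0,0],[0,0,0,0,0,0],[0,0,0,0,0,0],[0,0,0,0,0,0],[0,0,0,0,0,0],[0,0,0,0,0,0],[0,0,0,0,0,0],[0,0,0,0,0,0],[0,0,0,0,0,0]], claw=30, newtons=40)

```text
clock: 4.0
tcp_pos: [0.4336, 0.039, 0.0071]
orientation: [0.503, 0.498, 0.502, -0.497]
wrist_force: [-0.6, 0.8, 5.1]
finger_gap: 0.0374
```

```bash
python3 - <<'E'
from p import *
rep()
plan([(.4336,.0406,.06,.6,2),(.4336,.0406,.107,.6,1),(.502,-.129,.107,47.6,7)])
E
```

```text
t 4.0 tcp [0.4336 0.039  0.0071] yaw 0.6 tilt 0.04 gap 37.4 F [-0.6  0.8  5.1] j [ -5.  15. -37.  38.   0.  84.]
10 rows; yaw0 0.6
[[-26.5,0,-1,0,0,0],[-53,0,-1.5,0,0,0],[-100,0,-1.5,0,0,0],[-100,9.5,22.5,-6.5,0,0],[-100,19,47,-13.5,0,0],[-100,28.5,71.5,-20,0,0],[-100,38,95.5,-27,0,0],[-100,47.5,120,-33.5,0,0],[-100,57,144.5,-40.5,0,0],[-100,66.5,168.5,-47,0,0]]
```

Call:
send_rows(plan=[[-26.5,0,-1,0,0,0],[-53,0,-1.5,0,0,0],[-101,0,-1.5,0,0,0],[-101,9.5,22.5,-6.5,0,0],[-101,19,47,-13.5,0,0],[-101,28.5,71.5,-20,0,0],[-101,38,95.5,-27,0,0],[-101,47.5,120,-33.5,0,0],[-101,57,144.5,-40.5,0,0],[-101,66.5,168.5,-47,0,0]])

```text
clock: 5.25
tcp_pos: [0.5014, -0.1296, 0.1072]
orientation: [0.659, 0.255, 0.66, -0.255]
wrist_force: [0.4, 1.2, 0.3]
finger_gap: 0.038
```

```bash
python3 - <<'E'
from p import *
rep()
for n in ["scene","top","wrist"]:
    c=cam(n); cv2.imwrite(f"pics/{n}2.png",c["frame"]); np.savez(f"pics/{n}2.npz",**c)
s=load("scene2")["frame"];t=load("top2")["frame"]
a=cv2.resize(s[160:300,150:300],(0,0),fx=2.6,fy=2.6,interpolation=cv2.INTER_CUBIC)
b=cv2.resize(t[160:300,260:410],(0,0),fx=2.6,fy=2.6,interpolation=cv2.INTER_CUBIC)
cv2.imwrite("pics/c2.png",np.hstack([a,b]))
E
```

```text
t 5.25 tcp [ 0.5014 -0.1296  0.1072] yaw 47.8 tilt 0.06 gap 38.0 F [0.4 1.2 0.3] j [-23.  16. -18.  56.  -0.  19.]
```

View pics/c2.png

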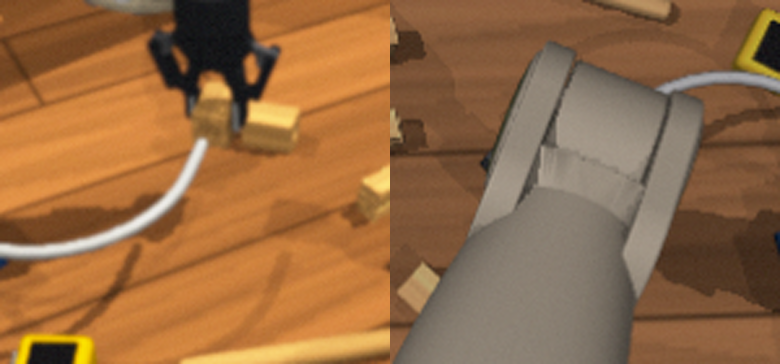

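View pics/wrist2.png

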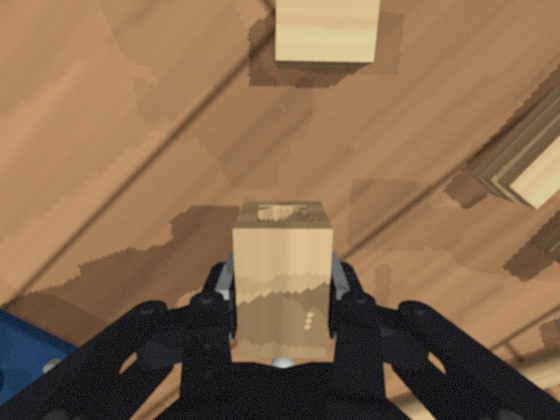

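```bash
cat > rail.py <<'E'
from p import *
CX,CY,TH=.4819,-.3000,-.0415
L=.05; A50=np.radians(50)
def pt(s):
    s=np.asarray(s,float)
    e=np.array([np.cos(A50),np.sin(A50)])*.14; t=np.array([-np.sin(A50),np.cos(A50)])
    st=e+np.outer(L-s,t)
    a=A50-(s-L)/.14
    ar=.14*np.c_[np.cos(a),np.sin(a)]
    X=np.where((s<L)[:,None],st,ar)
    M=np.array([[np.cos(TH),-np.sin(TH)],[np.sin(TH),np.cos(TH)]])
    return X@M.T+[CX,CY]
def pose(s,off=.0025):
    u=pt(s+np.linspace(-.03,.03,31)); c=u.mean(0); d=u[-1]-u[0]; d/=np.linalg.norm(d)
    return *(c+d*off), np.degrees(np.arctan2(d[1],d[0]))+90
def arc(ss,z,off=.0025):
    w=[]
    for s in ss:
        x,y,ya=pose(s,off); w.append((x,y,z,ya,1))
    plan(w)
E
python3 - <<'E'
from rail import *
print(pose(-.05),pose(.05),pose(.325))
arc(np.linspace(-.043,.02,10),.108)
E
```

```text
(np.float64(0.5042373316799266), np.float64(-0.1308630921016322), np.float64(47.62222515020712)) (np.float64(0.5776087153299838), np.float64(-0.1987608902769248), np.float64(44.55574863165082)) (np.float64(0.5384893495964924), np.float64(-0.4268305047573794), np.float64(-64.92305603620463))
10 rows; yaw0 47.43
[[-1,1,10,0,0,0],[-1,1,17,0,0,0],[-1,1,24,0,0,0],[-1,1,31,0,0,0],[-1,1,38,0,0,0],[-1,1,45,0,0,0],[-1,1,52,0,0,0],[-1,1,59,0,0,0],[-1,1,66,0,0,0],[-1,1,73,0,0,0]]
```

Call:
send_rows(plan=[[-1,1,10,0,0,0],[-1,1,17,0,0,0],[-1,1,24,0,0,0],[-1,1,31,0,0,0],[-1,1,38,0,0,0],[-1,1,45,0,0,0],[-1,1,52,0,0,0],[-1,1,59,0,0,0],[-1,1,66,0,0,0],[-1,1,73,0,0,0]])

```text
clock: 6.65
tcp_pos: [0.5564, -0.1777, 0.1088]
orientation: [0.659, 0.256, 0.659, -0.256]
wrist_force: [-0.7, 0.1, -0.5]
finger_gap: 0.0373
```

```bash
python3 - <<'E'
from rail import *
rep()
for n in ["scene","wrist"]:
    c=cam(n); cv2.imwrite(f"pics/{n}3.png",c["frame"])
    if n=="scene":
        crop(c["frame"],150,160,300,280,5,"pics/s3c.png")
arc(np.linspace(.029,.10,10),.108)
E
```

```text
t 6.65 tcp [ 0.5564 -0.1777  0.1088] yaw 47.59 tilt 0.0 gap 37.3 F [-0.7  0.1 -0.5] j [-26.  23.  -8.  59.  -0.  17.]
10 rows; yaw0 47.57
[[1,-0.5,8.5,0,0,0],[1,-0.5,16.5,1,0,0],[1,-1,24,2,0,0],[1,-1.5,32,3.5,0,0],[1,-2,40,5.5,0,0],[1,-3,47.5,8,0,0],[1,-4.5,55.5,11,0,0],[1,-6.5,63,14,0,0],[1,-8.5,70.5,17,0,0],[1,-11.5,78,20.5,0,0]]
```

View pics/s3c.png

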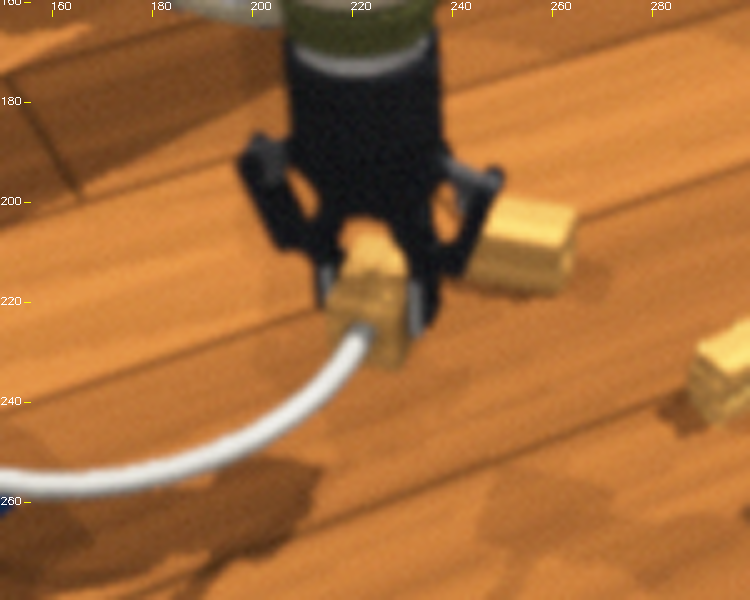

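View pics/wrist3.png

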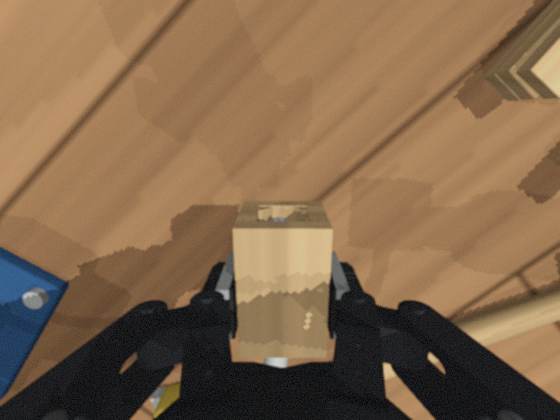

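The sleeve is on: the scene shows the rod at (222,225) going into the sleeve's bore, and the wrist view shows the tip inside it. The forces are near zero, so I continue round the bend.

Call:
send_rows(plan=[[1,-0.5,8.5,0,0,0],[1,-0.5,16.5,1,0,0],[1,-1,24,2,0,0],[1,-1.5,32,3.5,0,0],[1,-2,40,5.5,0,0],[1,-3,47.5,8,0,0],[1,-4.5,55.5,11,0,0],[1,-6.5,63,14,0,0],[1,-8.5,70.5,17,0,0],[1,-11.5,78,20.5,0,0]])

```text
clock: 8.0
tcp_pos: [0.6063, -0.2389, 0.1077]
orientation: [0.603, 0.37, 0.603, -0.37]
wrist_force: [0.5, -0.2, -0.2]
finger_gap: 0.0374
```

```bash
python3 - <<'E'
from rail import *
rep(); print(pose(.1))
arc(np.linspace(.11,.195,10),.108)
E
```

```text
t 8.0 tcp [ 0.6063 -0.2389  0.1077] yaw 26.92 tilt 0.0 gap 37.4 F [ 0.5 -0.2 -0.2] j [-29.  30.   3.  63.  -0.  35.]
(np.float64(0.6065903643016618), np.float64(-0.23883919167404216), np.float64(27.159446752677695))
10 rows; yaw0 26.92
[[-0.5,0,10,4,0,0],[-0.5,-1.5,19.5,7.5,0,0],[-0.5,-3,28.5,11.5,0,0],[-0.5,-5.5,37.5,15.5,0,0],[-0.5,-8.5,46.5,19.5,0,0],[-0.5,-12,55,23,0,0],[-0.5,-16,63.5,27,0,0],[-0.5,-20.5,71.5,31,0,0],[-0.5,-26,79.5,35,0,0],[-0.5,-31.5,87,38.5,0,0]]
```

Call:
send_rows(plan=[[-0.5,0,10,4,0,0],[-0.5,-1.5,19.5,7.5,0,0],[-0.5,-3,28.5,11.5,0,0],[-0.5,-5.5,37.5,15.5,0,0],[-0.5,-8.5,46.5,19.5,0,0],[-0.5,-12,55,23,0,0],[-0.5,-16,63.5,27,0,0],[-0.5,-20.5,71.5,31,0,0],[-0.5,-26,79.5,35,0,0],[-0.5,-31.5,87,38.5,0,0]])

```text
clock: 9.25
tcp_pos: [0.6176, -0.3309, 0.1081]
orientation: [-0.447, -0.548, -0.447, 0.548]
wrist_force: [-0.5, -0.3, -0.2]
finger_gap: 0.0372
```

```bash
python3 - <<'E'
from rail import *
rep(); print(pose(.195))
arc(np.linspace(.205,.28,10),.108)
E
```

```text
t 9.25 tcp [ 0.6176 -0.3309  0.1081] yaw -11.6 tilt 0.01 gap 37.2 F [-0.5 -0.3 -0.2] j [-35.  35.  12.  67.  -0.  67.]
(np.float64(0.6173572447921392), np.float64(-0.33065397621986614), np.float64(-11.719832202628183))
10 rows; yaw0 -11.6
[[0,-1,10,4,0,0],[0,-2,18,7.5,0,0],[0,-3.5,26,11,0,0],[0,-5.5,34,14.5,0,0],[0,-7.5,42,18,0,0],[0,-10.5,50,21.5,0,0],[0,-14,57.5,24.5,0,0],[0,-18,64.5,28,0,0],[0,-22,71.5,31.5,0,0],[0,-26.5,78.5,35,0,0]]
```

Call:
send_rows(plan=[[0,-1,10,4,0,0],[0,-2,18,7.5,0,0],[0,-3.5,26,11,0,0],[0,-5.5,34,14.5,0,0],[0,-7.5,42,18,0,0],[0,-10.5,50,21.5,0,0],[0,-14,57.5,24.5,0,0],[0,-18,64.5,28,0,0],[0,-22,71.5,31.5,0,0],[0,-26.5,78.5,35,0,0]])

```text
clock: 10.5
tcp_pos: [0.5759, -0.4024, 0.1081]
orientation: [-0.261, -0.657, -0.262, 0.657]
wrist_force: [0.2, 0.2, -1.7]
finger_gap: 0.0374
```

```bash
python3 - <<'E'
from rail import *
rep(); print(pose(.28))
arc(np.r_[np.linspace(.287,.324,8),.324,.324],.108)
c=cam("wrist"); cv2.imwrite("pics/wrist4.png",c["frame"])
c=cam("scene"); crop(c["frame"],80,180,220,290,5,"pics/s4c.png")
E
```

```text
t 10.5 tcp [ 0.5759 -0.4024  0.1081] yaw -46.59 tilt 0.01 gap 37.4 F [ 0.2  0.2 -1.7] j [-41.  35.  12.  67.  -0.  95.]
(np.float64(0.5756597134269005), np.float64(-0.402457052284707), np.float64(-46.50655547842808))
10 rows; yaw0 -46.59
[[0,-0.5,7,3,0,0],[0,-1,12.5,5,0,0],[0,-1.5,17.5,7,0,0],[0,-2.5,22.5,9.5,0,0],[0,-3.5,28,11.5,0,0],[0,-4.5,33,13.5,0,0],[0,-6,38,16,0,0],[0,-7.5,43,18,0,0],[0,-7.5,43,18,0,0],[0,-7.5,43,18,0,0]]
```

View pics/s4c.png

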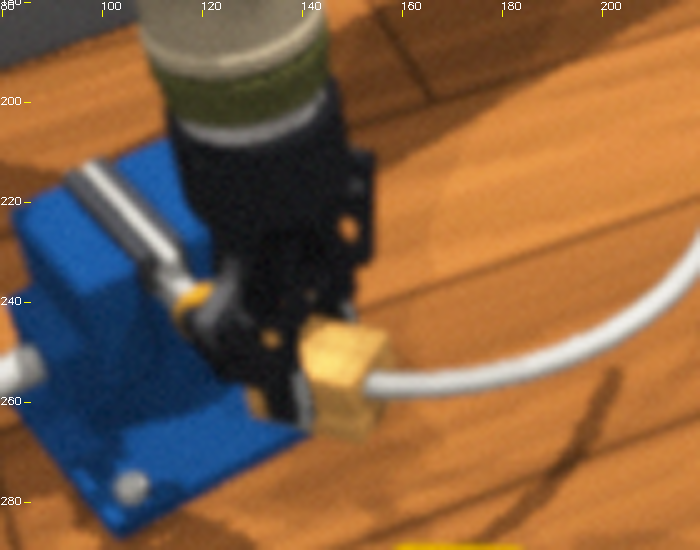

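View pics/wrist4.png

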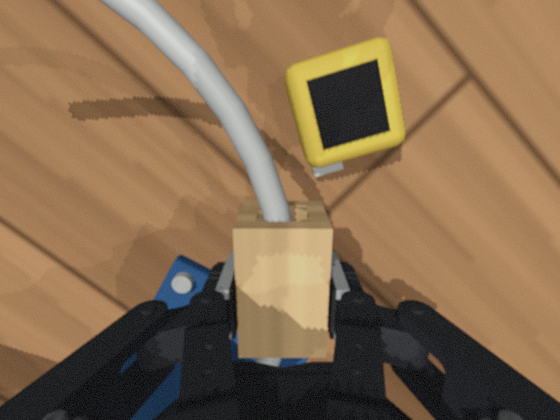

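Call:
send_rows(plan=[[0,-0.5,7,3,0,0],[0,-1,12.5,5,0,0],[0,-1.5,17.5,7,0,0],[0,-2.5,22.5,9.5,0,0],[0,-3.5,28,11.5,0,0],[0,-4.5,33,13.5,0,0],[0,-6,38,16,0,0],[0,-7,41,17.5,0,0],[0,-7,42,17.5,0,0],[0,-7,42,17.5,0,0]])

```text
clock: 11.85
tcp_pos: [0.5408, -0.4259, 0.1084]
orientation: [0.16, 0.689, 0.16, -0.689]
wrist_force: [-0.2, -0.6, -0.0]
finger_gap: 0.0376
```

```bash
python3 - <<'E'
from rail import *
rep(); print(pose(.323))
c=cam("scene"); crop(c["frame"],80,180,220,290,5,"pics/s5c.png")
E
```

```text
t 11.85 tcp [ 0.5408 -0.4259  0.1084] yaw -63.9 tilt 0.01 gap 37.6 F [-0.2 -0.6 -0. ] j [-45.  34.  10.  66.   0. 109.]
(np.float64(0.5402953779975342), np.float64(-0.42600917130626137), np.float64(-64.10454490030341))
```

View pics/s5c.png

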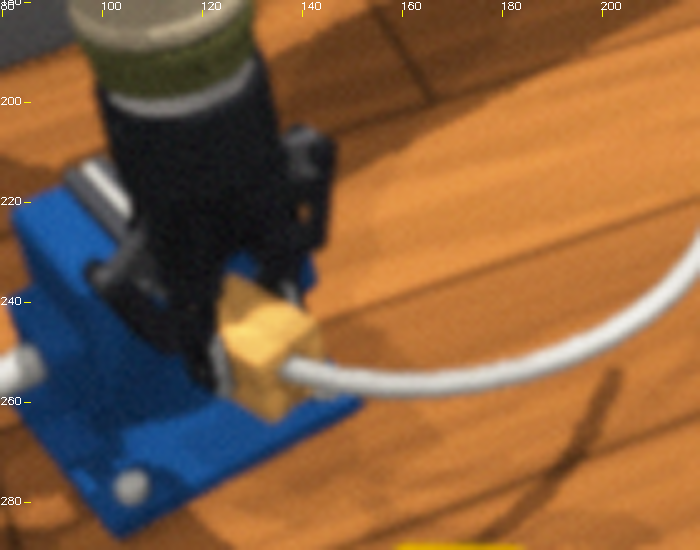

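Call:
send_rows(plan=[[0,0,0,0,0,0],[0,0,0,0,0,0],[0,0,0,0,0,0],[0,0,0,0,0,0],[-10,0,0,0,0,0],[-30,0,0,0,0,0],[-60,0,0,0,0,0],[-100,0,0,0,0,0],[-130,0,0,0,0,0],[-130,0,0,0,0,0]], claw=60)

```text
clock: 13.15
tcp_pos: [0.542, -0.427, 0.2426]
orientation: [0.162, 0.69, 0.158, -0.688]
wrist_force: [-0.0, -0.7, -0.4]
finger_gap: 0.06
```

```bash
python3 - <<'E'
from rail import *
rep()
c=cam("scene"); crop(c["frame"],80,180,220,290,5,"pics/s6c.png")
c=cam("top"); cv2.imwrite("pics/t6.png",c["frame"]); np.savez("pics/top6.npz",**c); crop(c["frame"],180,180,340,300,5,"pics/t6c.png",10)
plan([(.43,-.03,.15,-43.6,10)])
E
```

```text
t 13.15 tcp [ 0.542  -0.427   0.2426] yaw -63.9 tilt 0.4 gap 60.0 F [-0.  -0.7 -0.4] j [-45.  31.  24.  83.  -0. 109.]
10 rows; yaw0 -63.91
[[9,-40.5,-7.5,-2,0,0],[17.5,-81,-15,-4,0,0],[26.5,-121.5,-22.5,-6,0,0],[35.5,-162,-30,-8,0,0],[44,-202,-37.5,-10,0,0],[53,-242.5,-44.5,-12,0,0],[62,-283,-52,-14,0,0],[70.5,-323.5,-59.5,-16,0,0],[79.5,-364,-67,-18.5,0,0],[88.5,-404.5,-74.5,-20.5,0,0]]
```

View pics/s6c.png

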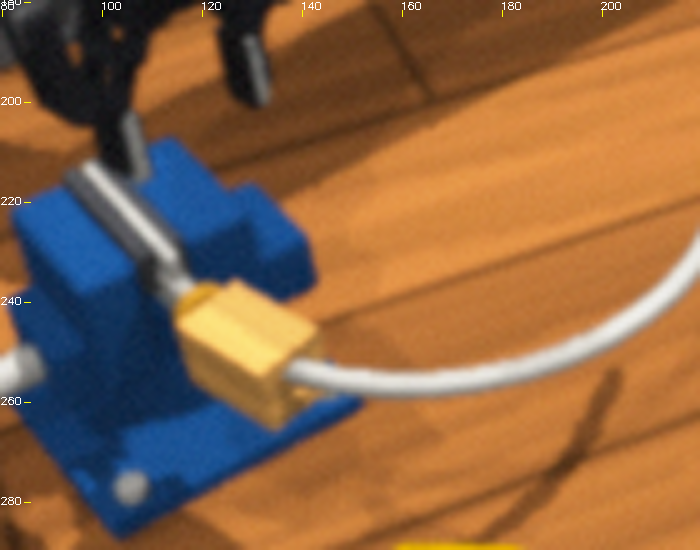

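View pics/t6c.png

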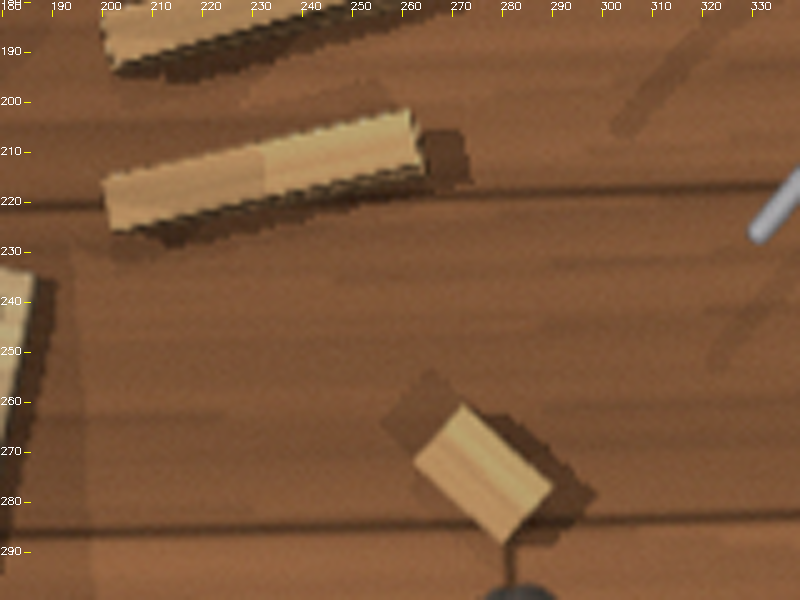

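```bash
python3 - <<'E'
from m import *
from p import *
c=load("top6")
A=lambda l:np.array(l)/5.+[180,180]-.5
fitrect(c,A([(464,403),(553,487),(503,543),(414,462)]),.038,.06,.038,"s2")
E
```

```text
s2 xy [ 0.4305 -0.0303] ang 46.30000000000001 rms mm 0.6 sides [61, 37, 60, 38]
```

Call:
send_rows(plan=[[9,-40.5,-7.5,-2,0,0],[17.5,-81,-15,-4,0,0],[26.5,-121.5,-22.5,-6,0,0],[35.5,-162,-30,-8,0,0],[44,-202,-37.5,-10,0,0],[53,-242.5,-44.5,-12,0,0],[62,-283,-52,-14,0,0],[70.5,-323.5,-59.5,-16,0,0],[79.5,-364,-67,-18.5,0,0],[88.5,-404.5,-74.5,-20.5,0,0]])

```text
clock: 14.5
tcp_pos: [0.4281, -0.0284, 0.1482]
orientation: [-0.279, -0.649, -0.28, 0.65]
wrist_force: [0.0, 1.3, -0.1]
finger_gap: 0.06
```

```bash
python3 - <<'E'
from p import *
rep()
plan([(.4305,-.0303,.09,-43.6,3),(.4305,-.0303,.02,-43.6,3),(.4305,-.0303,.007,-43.6,2),(.4305,-.0303,.007,-43.6,2)])
c=cam("wrist"); cv2.imwrite("pics/wrist7.png",c["frame"])
E
```

```text
t 14.5 tcp [ 0.4281 -0.0284  0.1482] yaw -43.35 tilt 0.13 gap 60.0 F [ 0.   1.3 -0.1] j [-15.   5. -26.  59.   0. 119.]
10 rows; yaw0 -43.35
[[19.5,1,0,0,0,0],[39,2,0,0,0,0],[58,3,-0.5,0,0,0],[81.5,3.5,-0.5,0,0,0],[105,3.5,-0.5,0,0,0],[128,3.5,-0.5,0,0,0],[134.5,3.5,-0.5,0,0,0],[141,3.5,-0.5,0,0,0],[141,3.5,-0.5,0,0,0],[141,3.5,-0.5,0,0,0]]
```

View pics/wrist7.png

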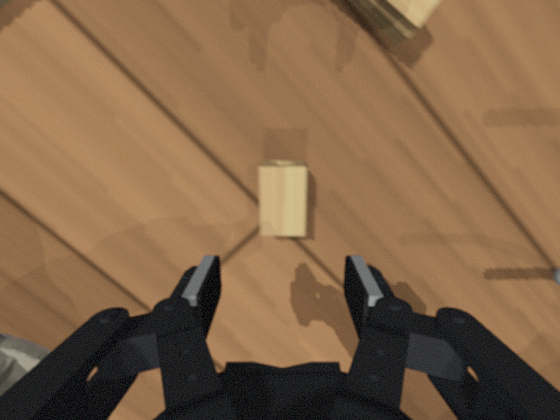

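View pics/t6.png

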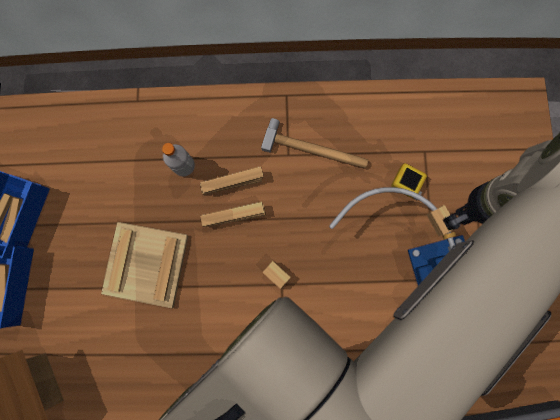

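Call:
send_rows(plan=[[20,1,0,0,0,0],[40,2,0,0,0,0],[60,3,-0.5,0,0,0],[82,3.5,-0.5,0,0,0],[105,3.5,-0.5,0,0,0],[128,3.5,-0.5,0,0,0],[135,3.5,-0.5,0,0,0],[141,3.5,-0.5,0,0,0],[141,3.5,-0.5,0,0,0],[141,3.5,-0.5,0,0,0]])

```text
clock: 15.8
tcp_pos: [0.4332, -0.032, 0.0094]
orientation: [0.28, 0.65, 0.279, -0.649]
wrist_force: [0.6, 0.3, 0.4]
finger_gap: 0.06
```

Call:
send_rows(plan=[[0,0,0,0,0,0],[0,0,0,0,0,0],[0,0,0,0,0,0],[0,0,0,0,0,0],[0,0,0,0,0,0],[0,0,0,0,0,0],[0,0,0,0,0,0],[-10,0,0,0,0,0],[-40,0,0,0,0,0],[-70,0,0,0,0,0]], claw=30, newtons=40)

```text
clock: 17.05
tcp_pos: [0.4321, -0.0318, 0.0797]
orientation: [-0.279, -0.649, -0.28, 0.65]
wrist_force: [0.3, 0.4, -0.8]
finger_gap: 0.0378
```

```bash
python3 - <<'E'
from rail import *
rep()
x,y,ya=pose(-.055)
plan([(.45,-.06,.108,0,5),(x,y,.108,ya,5)])
E
```

```text
t 17.05 tcp [ 0.4321 -0.0318  0.0797] yaw -43.41 tilt 0.06 gap 37.8 F [ 0.3  0.4 -0.8] j [-15.   9. -32.  49.  -0. 119.]
10 rows; yaw0 -43.41
[[-5.5,6.5,1.5,-8.5,0,0],[-11.5,13,3.5,-17.5,0,0],[-17,19.5,5,-26,0,0],[-22.5,26,6.5,-34.5,0,0],[-28.5,32.5,8,-43.5,0,0],[-28.5,49,11,-53,0,0],[-28.5,65.5,14,-62.5,0,0],[-28.5,82.5,17,-72,0,0],[-28.5,99,19.5,-81.5,0,0],[-28.5,115.5,22.5,-91,0,0]]
```

Call:
send_rows(plan=[[-6,6.5,1.5,-8.5,0,0],[-12,13,3.5,-17.5,0,0],[-18,19.5,5,-26,0,0],[-24,26,6.5,-34.5,0,0],[-30,32.5,8,-43.5,0,0],[-30,49,11,-53,0,0],[-30,65.5,14,-62.5,0,0],[-30,82.5,17,-72,0,0],[-30,99,19.5,-81.5,0,0],[-30,115.5,22.5,-91,0,0]])

```text
clock: 18.3
tcp_pos: [0.5011, -0.1279, 0.109]
orientation: [0.66, 0.254, 0.66, -0.254]
wrist_force: [1.1, 1.1, -0.1]
finger_gap: 0.0374
```

```bash
python3 - <<'E'
from rail import *
rep()
c=cam("wrist"); cv2.imwrite("pics/wrist8.png",c["frame"])
arc(np.linspace(-.045,.025,10),.1095,0)
E
```

```text
t 18.3 tcp [ 0.5011 -0.1279  0.109 ] yaw 47.91 tilt 0.03 gap 37.4 F [ 1.1  1.1 -0.1] j [-23.  16. -18.  56.  -0.  19.]
10 rows; yaw0 48.13
[[-0.5,0,4.5,0.5,0,0],[0,0,12,0.5,0,0],[0,0,20,0.5,0,0],[0,0,27.5,0.5,0,0],[0,0,35.5,0.5,0,0],[0,-0.5,43,0.5,0,0],[0,-0.5,51,0.5,0,0],[0,-0.5,59,0.5,0,0],[0,-0.5,66.5,0.5,0,0],[0,-0.5,74.5,0.5,0,0]]
```

View pics/wrist8.png

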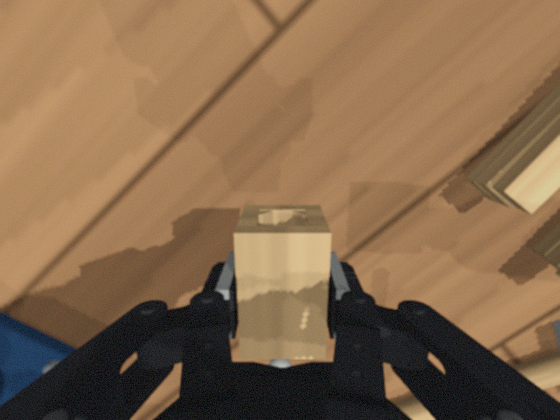

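Call:
send_rows(plan=[[0,0,4.5,0.5,0,0],[0,0,12,0.5,0,0],[0,0,20,0.5,0,0],[0,0,27.5,0.5,0,0],[0,0,35.5,0.5,0,0],[0,-0.5,43,0.5,0,0],[0,-0.5,51,0.5,0,0],[0,-0.5,59,0.5,0,0],[0,-0.5,66.5,0.5,0,0],[0,-0.5,74.5,0.5,0,0]])

```text
clock: 19.6
tcp_pos: [0.5561, -0.1785, 0.1088]
orientation: [0.658, 0.259, 0.658, -0.259]
wrist_force: [-0.2, 1.0, -0.3]
finger_gap: 0.0371
```

```bash
python3 - <<'E'
from rail import *
rep()
c=cam("wrist"); cv2.imwrite("pics/wrist9.png",c["frame"])
c=cam("scene"); crop(c["frame"],150,160,300,280,5,"pics/s9c.png")
arc(np.linspace(.034,.11,10),.1095,0)
E
```

```text
t 19.6 tcp [ 0.5561 -0.1785  0.1088] yaw 47.09 tilt 0.0 gap 37.1 F [-0.2  1.  -0.3] j [-26.  23.  -8.  59.  -0.  17.]
10 rows; yaw0 47.07
[[-0.5,0.5,10.5,0,0,0],[-0.5,0,19,1,0,0],[-0.5,0,27.5,2.5,0,0],[-0.5,-0.5,36,4.5,0,0],[-0.5,-1.5,44,7,0,0],[-0.5,-3,52.5,10,0,0],[-0.5,-4.5,60.5,13.5,0,0],[-0.5,-6.5,68.5,17,0,0],[-0.5,-9.5,76.5,20.5,0,0],[-0.5,-12.5,84.5,24,0,0]]
```

View pics/s9c.png

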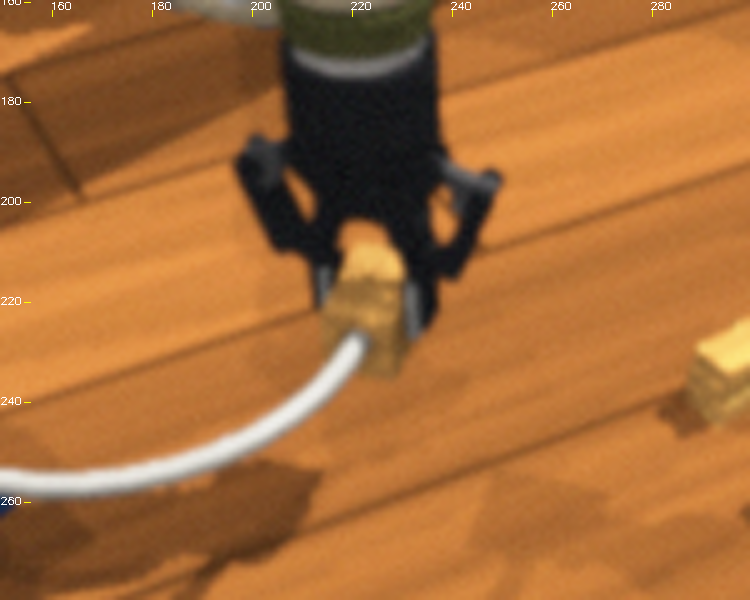

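The second sleeve is on too, with the rod entering its bore at about (221,226). I continue.

Call:
send_rows(plan=[[-0.5,0.5,10.5,0,0,0],[-0.5,0,19,1,0,0],[-0.5,0,27.5,2.5,0,0],[-0.5,-0.5,36,4.5,0,0],[-0.5,-1.5,44,7,0,0],[-0.5,-3,52.5,10,0,0],[-0.5,-4.5,60.5,13.5,0,0],[-0.5,-6.5,68.5,17,0,0],[-0.5,-9.5,76.5,20.5,0,0],[-0.5,-12.5,84.5,24,0,0]])

```text
clock: 20.95
tcp_pos: [0.6095, -0.2454, 0.1092]
orientation: [0.589, 0.391, 0.589, -0.391]
wrist_force: [-0.3, -0.3, 0.1]
finger_gap: 0.0371
```

```bash
python3 - <<'E'
from rail import *
rep()
arc(np.linspace(.12,.20,10),.1095,0)
E
```

```text
t 20.95 tcp [ 0.6095 -0.2454  0.1092] yaw 22.9 tilt 0.0 gap 37.1 F [-0.3 -0.3  0.1] j [-29.  30.   4.  64.  -0.  38.]
10 rows; yaw0 22.9
[[-0.5,0,10,4,0,0],[-0.5,-1,19,7.5,0,0],[-0.5,-2.5,27.5,11,0,0],[-0.5,-4.5,36,15,0,0],[-0.5,-7,44.5,18.5,0,0],[-0.5,-10,53,22,0,0],[-0.5,-13.5,61,26,0,0],[-0.5,-18,69,29.5,0,0],[-0.5,-22.5,76.5,33,0,0],[-0.5,-27.5,83.5,36.5,0,0]]
```

Call:
send_rows(plan=[[-0.5,0,10,4,0,0],[-0.5,-1,19,7.5,0,0],[-0.5,-2.5,27.5,11,0,0],[-0.5,-4.5,36,15,0,0],[-0.5,-7,44.5,18.5,0,0],[-0.5,-10,53,22,0,0],[-0.5,-13.5,61,26,0,0],[-0.5,-18,69,29.5,0,0],[-0.5,-22.5,76.5,33,0,0],[-0.5,-27.5,83.5,36.5,0,0]])

```text
clock: 22.2
tcp_pos: [0.6167, -0.3331, 0.1096]
orientation: [-0.437, -0.556, -0.437, 0.556]
wrist_force: [-0.3, 0.3, -0.9]
finger_gap: 0.0375
```

```bash
python3 - <<'E'
from rail import *
rep()
arc(np.r_[np.linspace(.208,.255,9),.255],.1095,0)
c=cam("scene"); crop(c["frame"],80,180,220,290,5,"pics/s10c.png")
E
```

```text
t 22.2 tcp [ 0.6167 -0.3331  0.1096] yaw -13.6 tilt 0.01 gap 37.5 F [-0.3  0.3 -0.9] j [-35.  35.  12.  67.  -0.  69.]
10 rows; yaw0 -13.6
[[0,0,8,3.5,0,0],[0,-0.5,13.5,6,0,0],[0,-1.5,19.5,8.5,0,0],[0,-2.5,25,10.5,0,0],[0,-3.5,31,13,0,0],[0,-5,36.5,15.5,0,0],[0,-6.5,42,18,0,0],[0,-8.5,47.5,20.5,0,0],[0,-10.5,53,22.5,0,0],[0,-10.5,53,22.5,0,0]]
```

View pics/s10c.png

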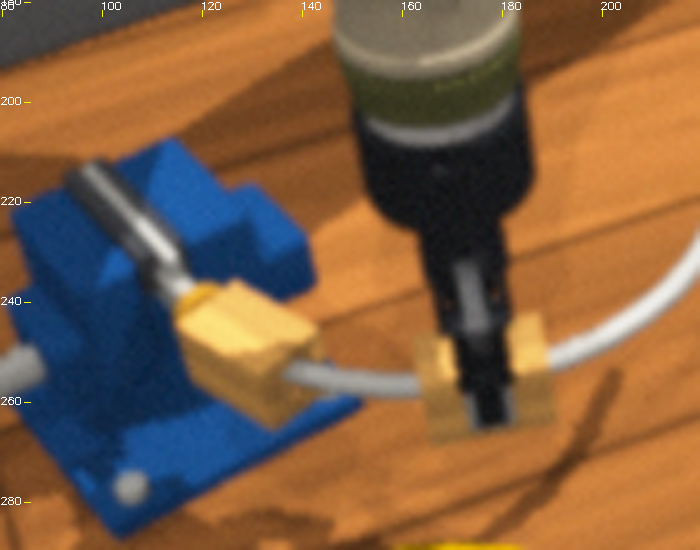

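Call:
send_rows(plan=[[0,0,8,3.5,0,0],[0,-0.5,13.5,6,0,0],[0,-1.5,19.5,8.5,0,0],[0,-2.5,25,10.5,0,0],[0,-3.5,31,13,0,0],[0,-5,36.5,15.5,0,0],[0,-6.5,42,18,0,0],[0,-8.5,47.5,20.5,0,0],[0,-10,51,22,0,0],[0,-10,52,22,0,0]])

```text
clock: 23.5
tcp_pos: [0.5946, -0.381, 0.1098]
orientation: [0.324, 0.628, 0.324, -0.628]
wrist_force: [0.6, 0.3, -0.5]
finger_gap: 0.0376
```

```bash
python3 - <<'E'
from rail import *
rep()
c=cam("scene"); crop(c["frame"],80,180,220,290,5,"pics/s11c.png")
E
```

```text
t 23.5 tcp [ 0.5946 -0.381   0.1098] yaw -35.44 tilt 0.0 gap 37.6 F [ 0.6  0.3 -0.5] j [-39.  36.  13.  68.   0.  86.]
```

View pics/s11c.png

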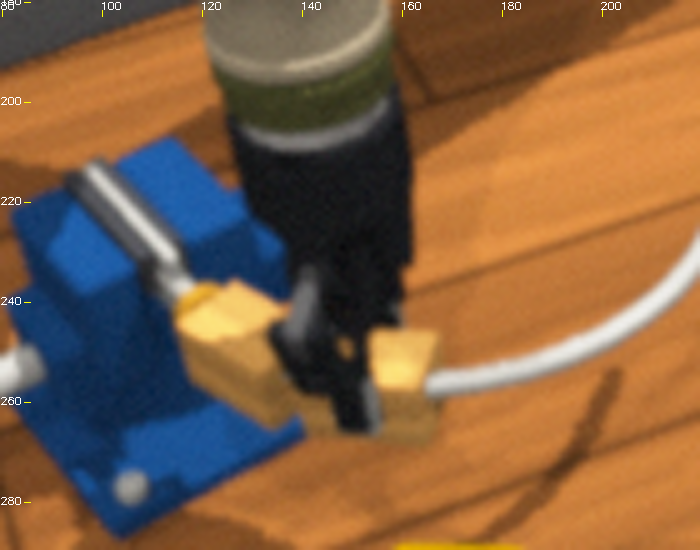

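Call:
send_rows(plan=[[0,0,1,0.5,0,0],[0,0,2,1,0,0],[0,0,3,1,0,0],[0,0,4,1.5,0,0],[0,0,4,1.5,0,0],[0,0,4,1.5,0,0],[0,0,4,1.5,0,0],[0,0,4,1.5,0,0],[0,0,4,1.5,0,0],[0,0,4,1.5,0,0]])

```text
clock: 24.8
tcp_pos: [0.5945, -0.3826, 0.1101]
orientation: [0.317, 0.634, 0.316, -0.631]
wrist_force: [6.5, 4.0, -1.0]
finger_gap: 0.0377
```

Call:
send_rows(plan=[[0,0,0,0,0,0],[0,0,0,0,0,0],[0,0,0,0,0,0],[0,0,0,0,0,0],[-10,0,0,0,0,0],[-30,0,0,0,0,0],[-60,0,0,0,0,0],[-100,0,0,0,0,0],[-130,0,0,0,0,0],[-130,0,0,0,0,0]], claw=60)

```text
clock: 26.05
tcp_pos: [0.5938, -0.385, 0.2441]
orientation: [0.318, 0.634, 0.314, -0.632]
wrist_force: [0.3, 0.5, 0.1]
finger_gap: 0.0596
```

```bash
python3 - <<'E'
from rail import *
rep()
c=cam("scene"); crop(c["frame"],80,180,220,290,5,"pics/s12c.png")
plan([(.6,-.1,.18,0,6),(.675,.0795,.13,12.8,4)])
E
```

```text
t 26.05 tcp [ 0.5938 -0.385   0.2441] yaw -36.9 tilt 0.4 gap 59.6 F [0.3 0.5 0.1] j [-39.  34.  29.  85.  -0.  87.]
10 rows; yaw0 -36.9
[[10,-27.5,-38.5,-6,0,0],[20.5,-55,-77,-12.5,0,0],[30.5,-83,-116,-18.5,0,0],[41,-110.5,-154.5,-24.5,0,0],[51,-138,-193,-31,0,0],[61,-165.5,-231.5,-37,0,0],[73.5,-177.5,-279,-40,0,0],[86,-189.5,-326,-43.5,0,0],[98.5,-201.5,-373,-46.5,0,0],[111,-213.5,-420.5,-49.5,0,0]]
```

View pics/s12c.png

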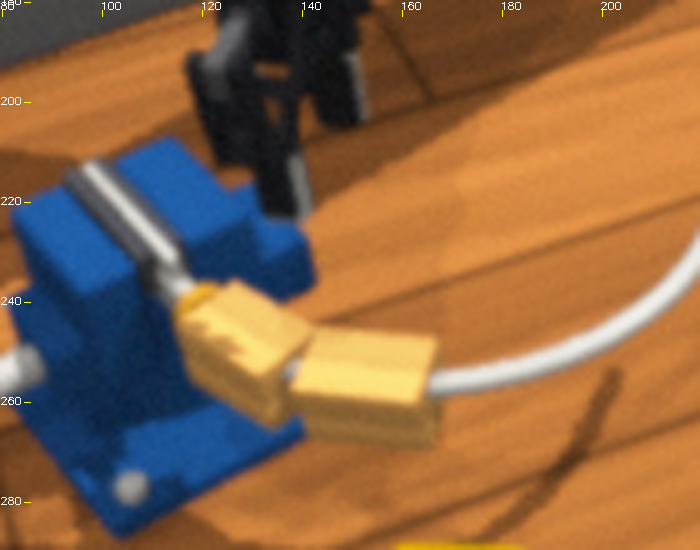

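Call:
send_rows(plan=[[10,-27.5,-38.5,-6,0,0],[20.5,-55,-77,-12.5,0,0],[30.5,-83,-116,-18.5,0,0],[41,-110.5,-154.5,-24.5,0,0],[51,-138,-193,-31,0,0],[61,-165.5,-231.5,-37,0,0],[73.5,-177.5,-279,-40,0,0],[86,-189.5,-326,-43.5,0,0],[98.5,-201.5,-373,-46.5,0,0],[111,-213.5,-420.5,-49.5,0,0]], claw=50)

```text
clock: 27.35
tcp_pos: [0.6737, 0.0819, 0.1268]
orientation: [0.552, 0.441, 0.553, -0.442]
wrist_force: [1.3, -0.5, -0.4]
finger_gap: 0.05
```

```bash
python3 - <<'E'
from p import *
rep()
c=cam("wrist"); cv2.imwrite("pics/wrist13.png",c["frame"]); np.savez("pics/w13.npz",**c)
plan([(.675,.0805,.034,12.8,8),(.675,.0805,.031,12.8,2)])
E
```

```text
t 27.35 tcp [0.6737 0.0819 0.1268] yaw 12.69 tilt 0.13 gap 50.0 F [ 1.3 -0.5 -0.4] j [ 0. 32. 10. 68. -0. 77.]
10 rows; yaw0 13.06
[[11.5,0,1,0,0,0],[22.5,0,2,0,0,0],[34,-0.5,3,0,0,0],[45.5,-0.5,4,0,0,0],[56.5,-0.5,4.5,0,0,0],[68,-0.5,5.5,0,0,0],[79,-1,6.5,0,0,0],[90.5,-1,7.5,0.5,0,0],[92,-1,7.5,0.5,0,0],[93.5,-1,7.5,0.5,0,0]]
```

View pics/wrist13.png

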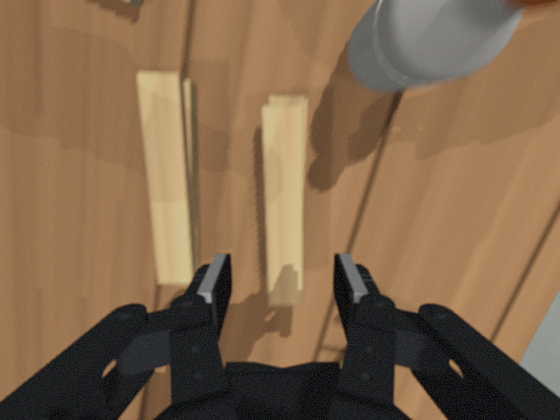

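```bash
python3 - <<'E'
from p import *
c=load("w13")
crop(c["frame"],230,80,330,320,2.5,"pics/w13a.png",10)
crop(c["frame"],120,60,220,300,2.5,"pics/w13b.png",10)
a=cv2.imread("pics/w13a.png");b=cv2.imread("pics/w13b.png");cv2.imwrite("pics/w13c.png",np.hstack([a,b]))
E
```

```text
(no output)
```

View pics/w13c.png

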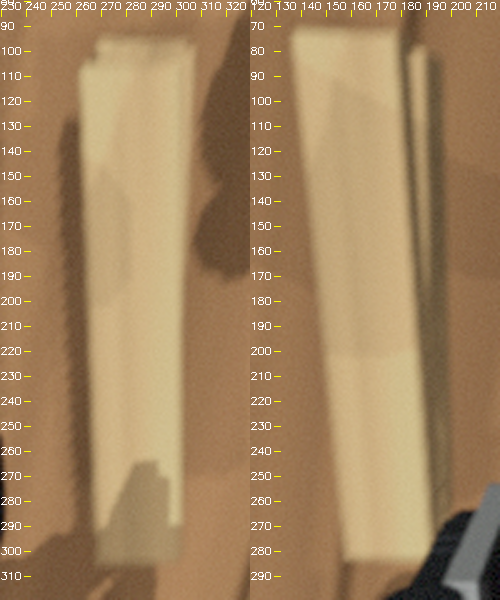

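```bash
python3 - <<'E'
from m import *
c=load("w13")
P=lambda px,z: print((w(c,px,z)[:,:2]*1e3).round(1).tolist())
print("A z42: TL',TLn,TR,BL,BR,BRnotch");P([(262.5,105),(268.5,95),(306.5,97),(268.5,305),(297.5,305),(302.5,290)],.042)
print("same z28");P([(262.5,105),(268.5,95),(306.5,97),(268.5,305),(297.5,305),(302.5,290)],.028)
print("B");P([(136.5,71),(179.5,71),(158,283),(192.5,283)],.042)
fitrect(c,[(136.5,71),(158,283),(192.5,283),(179.5,71)],.042,.16,.028,"B")
E
```

```text
A z42: TL',TLn,TR,BL,BR,BRnotch
[[643.4, 154.8], [646.0, 162.0], [671.5, 166.4], [680.3, 0.2], [703.9, 5.6], [704.6, 20.4]]
same z28
[[642.5, 154.8], [645.3, 162.4], [672.4, 167.1], [681.7, -9.3], [706.8, -3.6], [707.5, 12.0]]
B
[[557.7, 157.2], [585.4, 163.6], [588.2, 0.9], [615.5, 7.0]]
B xy [0.5867 0.0822] ang 101.0 rms mm 0.5 sides [159, 28, 159, 28]
```

Call:
send_rows(plan=[[11.5,0,1,0,0,0],[22.5,0,2,0,0,0],[34,-0.5,3,0,0,0],[45.5,-0.5,4,0,0,0],[56.5,-0.5,4.5,0,0,0],[68,-0.5,5.5,0,0,0],[79,-1,6.5,0,0,0],[90.5,-1,7.5,0,0,0],[93.5,-1,7.5,0,0,0],[93.5,-1,7.5,0,0,0]])

```text
clock: 28.65
tcp_pos: [0.6748, 0.073, 0.035]
orientation: [0.552, 0.442, 0.552, -0.442]
wrist_force: [-0.6, 0.1, 0.5]
finger_gap: 0.0498
```

```bash
python3 - <<'E'
from p import *
rep()
E
```

```text
t 28.65 tcp [0.6748 0.073  0.035 ] yaw 12.6 tilt 0.02 gap 49.8 F [-0.6  0.1  0.5] j [-1. 36.  2. 57. -0. 77.]
```

```bash
cat >> p.py <<'E'
def setcmd(p,M): np.savez("cmd.npz",p=p,M=M)
def sent(row):
    p,M=getcmd(); row=np.array(row,float)
    setcmd(p+M@row[:3]/1e3, M@R.from_rotvec(np.radians(row[3:])).as_matrix())
def getcmd():
    d=np.load("cmd.npz"); return d["p"],d["M"]
def plan(wps,tol=None):
    p0,M0=getcmd(); pm,Mm,st=cur(); p=p0.copy(); y=yawof(M0); rows=[]
    print("cmd",p0.round(4),y.round(2),"meas-cmd mm",((pm-p0)*1e3).round(1),"dyaw",(yawof(Mm)-y).round(2))
    for (x,yy,z,yaw,n) in wps:
        d=(yaw-y)
        for k in range(1,n+1):
            t=k/n; q=p+(np.array([x,yy,z])-p)*t; ya=y+d*t
            sh=M0.T@(q-p0)*1e3; rv=np.degrees(R.from_matrix(M0.T@Mt(ya)).as_rotvec())
            rows.append([*(np.round(sh*2)/2),*(np.round(rv*2)/2)])
        stp=np.linalg.norm(np.array([x,yy,z])-p)*1e3/n
        if stp>60 or abs(d)/n>10.5: print("TOO FAST",stp,d/n)
        p=np.array([x,yy,z]); y=yaw
    print(len(rows),"rows")
    print("["+",".join("["+",".join("%g"%(v+0) for v in r)+"]" for r in rows)+"]")
E
python3 - <<'E'
from p import *
pm,Mm,st=cur(); setcmd(pm,Mm)
rep()
plan([(.6755,.0807,.031,13,3),(.6755,.0807,.031,13,7)])
E
```

```text
t 28.65 tcp [0.6748 0.073  0.035 ] yaw 12.6 tilt 0.02 gap 49.8 F [-0.6  0.1  0.5] j [-1. 36.  2. 57. -0. 77.]
cmd [0.6748 0.073  0.035 ] 12.6 meas-cmd mm [0. 0. 0.] dyaw 0.0
10 rows
[[1.5,1,-2.5,0,0,0],[2.5,1.5,-5,-0.5,0,0],[4,2.5,-7.5,-0.5,0,0],[4,2.5,-7.5,-0.5,0,0],[4,2.5,-7.5,-0.5,0,0],[4,2.5,-7.5,-0.5,0,0],[4,2.5,-7.5,-0.5,0,0],[4,2.5,-7.5,-0.5,0,0],[4,2.5,-7.5,-0.5,0,0],[4,2.5,-7.5,-0.5,0,0]]
```

Call:
send_rows(plan=[[1.5,1,-2.5,0,0,0],[2.5,1.5,-5,-0.5,0,0],[4,2.5,-7.5,-0.5,0,0],[4,2.5,-7.5,-0.5,0,0],[4,2.5,-7.5,-0.5,0,0],[4,2.5,-7.5,-0.5,0,0],[4,2.5,-7.5,-0.5,0,0],[4,2.5,-7.5,-0.5,0,0],[4,2.5,-7.5,-0.5,0,0],[4,2.5,-7.5,-0.5,0,0]])

```text
clock: 29.9
tcp_pos: [0.6758, 0.0807, 0.0313]
orientation: [0.554, 0.44, 0.554, -0.44]
wrist_force: [-0.6, 0.9, -0.1]
finger_gap: 0.05
```

```bash
python3 - <<'E'
from p import *
rep(); pm,Mm,st=cur(); setcmd(pm,Mm)
E
```

```text
t 29.9 tcp [0.6758 0.0807 0.0313] yaw 13.09 tilt 0.01 gap 50.0 F [-0.6  0.9 -0.1] j [ 0. 36.  2. 56. -0. 77.]
```

Call:
send_rows(plan=[[0,0,0,0,0,0],[0,0,0,0,0,0],[0,0,0,0,0,0],[0,0,0,0,0,0],[0,0,0,0,0,0],[0,0,0,0,0,0],[0,0,0,0,0,0],[-10,0,0,0,0,0],[-40,0,0,0,0,0],[-80,0,0,0,0,0]], claw=15, newtons=45)

```text
clock: 31.15
tcp_pos: [0.6744, 0.0807, 0.1109]
orientation: [0.553, 0.439, 0.555, -0.441]
wrist_force: [0.6, -0.0, 0.4]
finger_gap: 0.0264
```

```bash
cat >> p.py <<'E'
BC=np.array([.4639,.309]); BX=np.radians(-11.7)
ux=np.array([np.cos(BX),np.sin(BX)]); uy=np.array([-ux[1],ux[0]])
def slot(course,side):
    """course 2/4: along y, centre side*60 along x, yaw=-11.7 ; course 3: along x, yaw 78.3"""
    if course in(2,4): c=BC+ux*.06*side; ya=-11.7
    else: c=BC+uy*.06*side; ya=78.3
    zb={2:.032,3:.046,4:.060}[course]
    return c,ya,zb
E
python3 - <<'E'
from p import *
sent([-80,0,0,0,0,0]); rep()
c=cam("wrist"); cv2.imwrite("pics/wrist14.png",c["frame"]); np.savez("pics/w14.npz",**c)
for s in (1,-1):print(slot(2,s),slot(3,s))
c,ya,zb=slot(2,-1)
plan([(.56,.15,.14,0,3),(*c,.13,ya,5),(*c,.05,ya,2)])
E
```

```text
t 31.15 tcp [0.6744 0.0807 0.1109] yaw 13.09 tilt 0.2 gap 26.4 F [ 0.6 -0.   0.4] j [ 0. 33.  8. 66. -0. 77.]
(array([0.52265337, 0.29683276]), -11.7, 0.032) (array([0.47606724, 0.36775337]), 78.3, 0.046)
(array([0.40514663, 0.32116724]), -11.7, 0.032) (array([0.45173276, 0.25024663]), 78.3, 0.046)
cmd [0.6758 0.0807 0.1113] 13.09 meas-cmd mm [2.1 0.1 7. ] dyaw 0.01
10 rows
[[-9.5,-32.5,-31,4.5,0,0],[-19,-64.5,-62.5,8.5,0,0],[-28.5,-97,-93.5,13,0,0],[-26.5,-119.5,-134,15.5,0,0],[-24.5,-142,-174.5,18,0,0],[-23,-164.5,-215,20,0,0],[-21,-186.5,-255,22.5,0,0],[-19,-209,-295.5,25,0,0],[21,-209,-295.5,25,0,0],[61,-209,-295.5,25,0,0]]
```

View pics/wrist14.png

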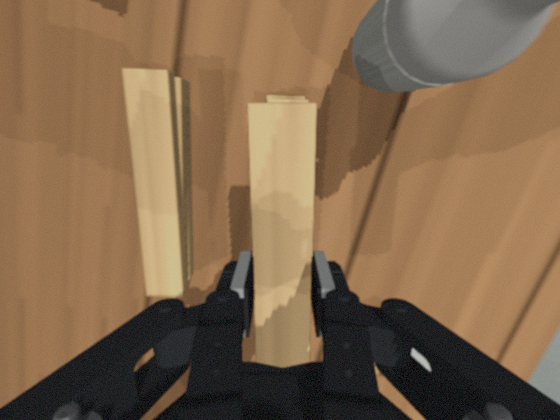

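Call:
send_rows(plan=[[-9.5,-32.5,-31,4.5,0,0],[-19,-64.5,-62.5,8.5,0,0],[-28.5,-97,-93.5,13,0,0],[-26.5,-119.5,-134,15.5,0,0],[-24.5,-142,-174.5,18,0,0],[-23,-164.5,-215,20,0,0],[-21,-186.5,-255,22.5,0,0],[-19,-209,-295.5,25,0,0],[21,-209,-295.5,25,0,0],[61,-209,-295.5,25,0,0]])

```text
clock: 32.45
tcp_pos: [0.4052, 0.3223, 0.0503]
orientation: [0.446, 0.55, 0.446, -0.548]
wrist_force: [0.3, 0.4, -0.2]
finger_gap: 0.0267
```

```bash
python3 - <<'E'
from p import *
sent([61, -209, -295.5, 25, 0, 0]); rep()
c,ya,zb=slot(2,-1)
plan([(*c,.037,ya,6),(*c,.0365,ya,4)])
E
```

```text
t 32.45 tcp [0.4052 0.3223 0.0503] yaw -11.8 tilt 0.13 gap 26.7 F [ 0.3  0.4 -0.2] j [ 30.  19. -23.  48.  -0. 131.]
cmd [0.4053 0.3212 0.0502] -11.91 meas-cmd mm [-0.   1.1  0. ] dyaw 0.11
10 rows
[[2,0,0,0,0,0],[4.5,0,0,0,0,0],[6.5,0,0,0,0,0],[9,0,0,0,0,0],[11,0,0,0,0,0],[13,0,0,0,0,0],[13.5,0,0,0,0,0],[13.5,0,0,0,0,0],[13.5,0,0,0,0,0],[13.5,0,0,0,0,0]]
```

Call:
send_rows(plan=[[2,0,0,0,0,0],[4.5,0,0,0,0,0],[6.5,0,0,0,0,0],[9,0,0,0,0,0],[11,0,0,0,0,0],[13,0,0,0,0,0],[13.5,0,0,0,0,0],[13.5,0,0,0,0,0],[13.5,0,0,0,0,0],[13.5,0,0,0,0,0]])

```text
clock: 33.7
tcp_pos: [0.4053, 0.3212, 0.0368]
orientation: [0.445, 0.549, 0.445, -0.549]
wrist_force: [-0.9, 0.6, -1.2]
finger_gap: 0.0266
```

```bash
python3 - <<'E'
from p import *
sent([13.5,0,0,0,0,0]); rep()
c=cam("wrist"); cv2.imwrite("pics/wrist15.png",c["frame"])
c=cam("scene"); crop(c["frame"],280,120,420,230,5,"pics/s15.png")
E
```

```text
t 33.7 tcp [0.4053 0.3212 0.0368] yaw -11.91 tilt 0.01 gap 26.6 F [-0.9  0.6 -1.2] j [ 30.  20. -24.  46.  -0. 131.]
```

View pics/wrist15.png

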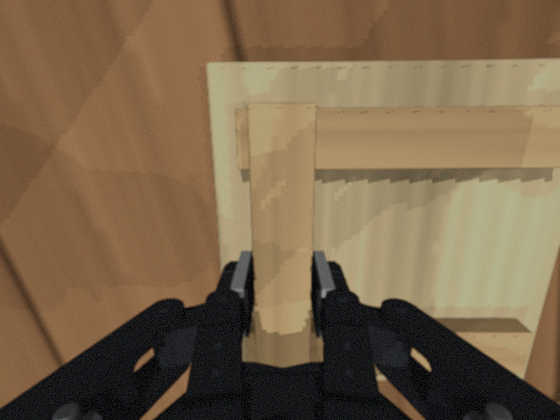

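View pics/s15.png

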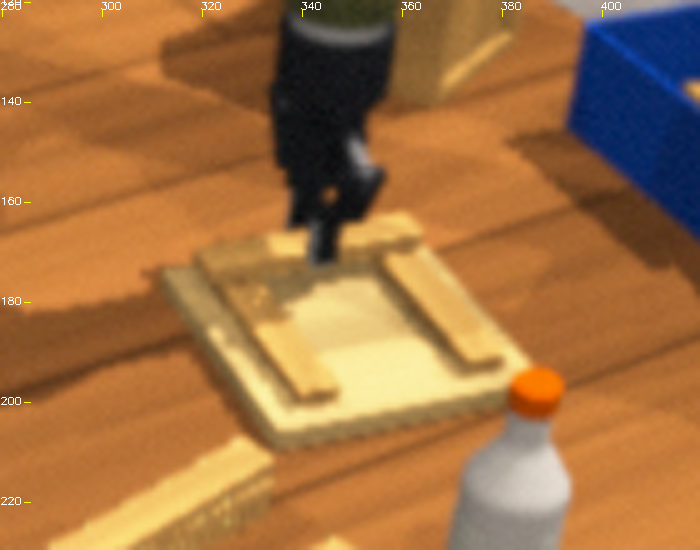

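```bash
python3 - <<'E'
from p import *
p,M=getcmd(); ya=yawof(M)
plan([(*p,ya,3),(p[0],p[1],.06,ya,1),(p[0],p[1],.11,ya,1),(.56,.13,.13,11,5)])
E
```

```text
cmd [0.4053 0.3212 0.0367] -11.91 meas-cmd mm [0.  0.  0.1] dyaw 0.01
10 rows
[[0,0,0,0,0,0],[0,0,0,0,0,0],[0,0,0,0,0,0],[-23.5,0,0,0,0,0],[-73.5,0,0,0,0,0],[-77.5,38,31,-4.5,0,0],[-81.5,76.5,62,-9,0,0],[-85,114.5,93,-13.5,0,0],[-89,152.5,124,-18.5,0,0],[-93,191,155,-23,0,0]]
```

Call:
send_rows(plan=[[0,0,0,0,0,0],[0,0,0,0,0,0],[0,0,0,0,0,0],[-20,0,0,0,0,0],[-70,0,0,0,0,0],[-77.5,38,31,-4.5,0,0],[-81.5,76.5,62,-9,0,0],[-85,114.5,93,-13.5,0,0],[-89,152.5,124,-18.5,0,0],[-93,191,155,-23,0,0]], claw=50)

```text
clock: 35.05
tcp_pos: [0.561, 0.1288, 0.13]
orientation: [0.547, 0.449, 0.547, -0.449]
wrist_force: [0.2, 0.3, -0.1]
finger_gap: 0.0497
```

```bash
python3 - <<'E'
from p import *
sent([-93,191,155,-23,0,0]); rep()
c=cam("top"); crop(c["frame"],95,130,295,320,4,"pics/t16.png",10)
plan([(.586,.081,.12,11,2),(.586,.081,.031,11,5),(.586,.081,.031,11,3)])
E
```

```text
t 35.05 tcp [0.561  0.1288 0.13  ] yaw 11.24 tilt 0.02 gap 49.7 F [ 0.2  0.3 -0.1] j [ 5. 21. -8. 61.  0. 84.]
cmd [0.5602 0.1301 0.1298] 11.09 meas-cmd mm [ 5.7 -5.8  0.8] dyaw 0.03
10 rows
[[5,8,26.5,0,0,0],[10,16,53,0,0,0],[27.5,16,53,0,0,0],[45.5,16,53,0,0,0],[63,16,53,0,0,0],[81,16,53,0,0,0],[99,16,53,0,0,0],[99,16,53,0,0,0],[99,16,53,0,0,0],[99,16,53,0,0,0]]
```

View pics/t16.png

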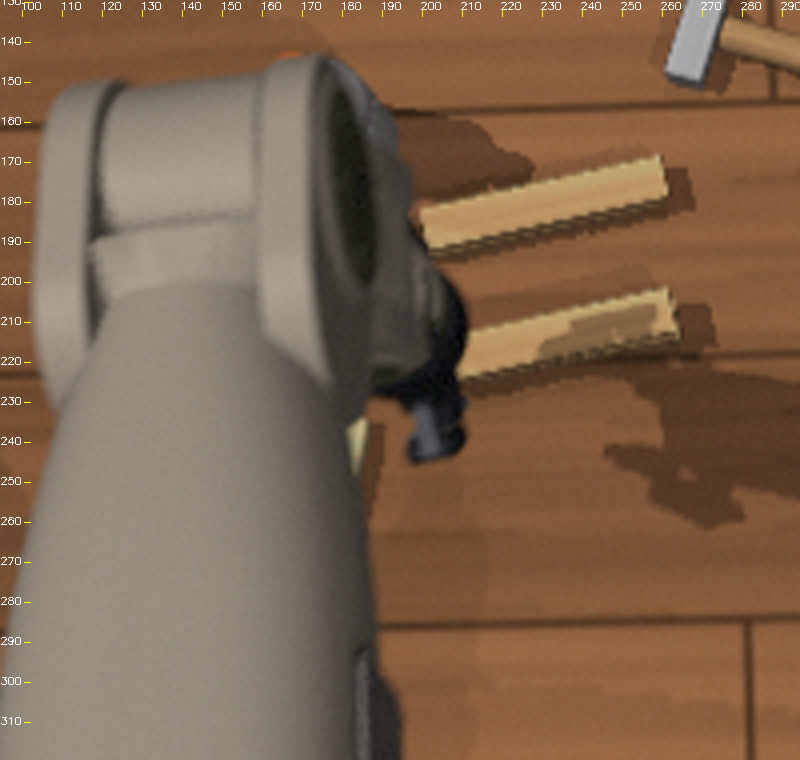

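Call:
send_rows(plan=[[5,8,26.5,0,0,0],[10,16,53,0,0,0],[27.5,16,53,0,0,0],[45.5,16,53,0,0,0],[63,16,53,0,0,0],[81,16,53,0,0,0],[95,16,53,0,0,0],[99,16,53,0,0,0],[99,16,53,0,0,0],[99,16,53,0,0,0]])

```text
clock: 36.35
tcp_pos: [0.5867, 0.0812, 0.0315]
orientation: [0.546, 0.45, 0.546, -0.449]
wrist_force: [0.3, 0.0, 0.3]
finger_gap: 0.05
```

```bash
python3 - <<'E'
from m import *
from p import *
sent([99,16,53,0,0,0]); rep()
c=load("top0")
A=lambda l:np.array(l)/4.+[95,130]-.5
fitrect(c,A([(419,208),(659,155),(668,194),(428,249)]),.028,.16,.028,"A2")
cc,ya,zb=slot(2,1)
p,M=getcmd()
plan([(*p,11,1)])
E
```

```text
t 36.35 tcp [0.5867 0.0812 0.0315] yaw 11.09 tilt 0.07 gap 50.0 F [0.3 0.  0.3] j [  0.  27. -13.  50.  -0.  79.]
A2 xy [0.6755 0.0829] ang 101.19999999999999 rms mm 0.6 sides [160, 27, 159, 28]
cmd [0.5861 0.0812 0.0308] 11.09 meas-cmd mm [0.6 0.1 0.7] dyaw 0.0
1 rows
[[0,0,0,0,0,0]]
```

Grip and lift.

Call:
send_rows(plan=[[0,0,0,0,0,0],[0,0,0,0,0,0],[0,0,0,0,0,0],[0,0,0,0,0,0],[0,0,0,0,0,0],[0,0,0,0,0,0],[-5,0,0,0,0,0],[-30,0,0,0,0,0],[-70,0,0,0,0,0],[-90,0,0,0,0,0]], claw=15, newtons=45)

```text
clock: 37.6
tcp_pos: [0.5867, 0.0812, 0.1227]
orientation: [0.546, 0.45, 0.545, -0.449]
wrist_force: [0.7, -1.0, -0.7]
finger_gap: 0.0269
```

```bash
python3 - <<'E'
from p import *
sent([-90,0,0,0,0,0]); rep()
c,ya,zb=slot(2,1)
plan([(*c,.12,ya,5),(*c,.05,ya,2),(*c,.0365,ya,2),(*c,.0365,ya,1)])
E
```

```text
t 37.6 tcp [0.5867 0.0812 0.1227] yaw 11.1 tilt 0.1 gap 26.9 F [ 0.7 -1.  -0.7] j [ 0. 23. -6. 61. -0. 79.]
cmd [0.5861 0.0812 0.1208] 11.09 meas-cmd mm [0.6 0.  1.9] dyaw 0.01
10 rows
[[0,-4,-45,4.5,0,0],[0.5,-8.5,-89.5,9,0,0],[0.5,-12.5,-134.5,13.5,0,0],[0.5,-16.5,-179,18,0,0],[0.5,-21,-224,23,0,0],[35.5,-21,-224,23,0,0],[70.5,-21,-224,23,0,0],[77.5,-21,-224,23,0,0],[84,-21,-224,23,0,0],[84,-21,-224,23,0,0]]
```

Call:
send_rows(plan=[[0,-2,-25,2.5,0,0],[0,-6.5,-70,7,0,0],[0.5,-11,-115,11.5,0,0],[0.5,-15,-160,16,0,0],[0.5,-18.5,-197,20,0,0],[0.5,-20,-216,22,0,0],[0.5,-21,-224,23,0,0],[20,-21,-224,23,0,0],[45,-21,-224,23,0,0],[60,-21,-224,23,0,0]])

```text
clock: 38.85
tcp_pos: [0.5217, 0.296, 0.0594]
orientation: [-0.445, -0.549, -0.445, 0.55]
wrist_force: [-0.0, -0.6, -1.2]
finger_gap: 0.0269
```

Call:
send_rows(plan=[[5,0,0,0,0,0],[10,0,0,0,0,0],[15,0,0,0,0,0],[19,0,0,0,0,0],[22,0,0,0,0,0],[24,0,0,0,0,0],[24,0,0,0,0,0],[24,0,0,0,0,0],[24,0,0,0,0,0],[24,0,0,0,0,0]])

```text
clock: 40.1
tcp_pos: [0.5225, 0.297, 0.0369]
orientation: [0.445, 0.549, 0.445, -0.549]
wrist_force: [-0.3, 0.1, -0.7]
finger_gap: 0.0265
```

```bash
python3 - <<'E'
from p import *
sent([60, -21, -224, 23, 0, 0]);sent([24,0,0,0,0,0]); rep()
c=cam("wrist"); cv2.imwrite("pics/wrist17.png",c["frame"])
p,M=getcmd(); ya=yawof(M); print(p,ya)
plan([(*p,ya,3),(p[0],p[1],.06,ya,1),(p[0],p[1],.11,ya,1),(.65,.11,.13,11,4),(.6755,.0815,.13,12,1)])
E
```

```text
t 40.1 tcp [0.5225 0.297  0.0369] yaw -11.91 tilt 0.01 gap 26.5 F [-0.3  0.1 -0.7] j [ 22.  28. -11.  51.  -0. 124.]
[0.52237392 0.29696601 0.03674369] -11.909177912759315
cmd [0.5224 0.297  0.0367] -11.91 meas-cmd mm [0.1 0.  0.1] dyaw 0.0
10 rows
[[0,0,0,0,0,0],[0,0,0,0,0,0],[0,0,0,0,0,0],[-23.5,0,0,0,0,0],[-73.5,0,0,0,0,0],[-78.5,41,39,-5.5,0,0],[-83,81.5,78.5,-11.5,0,0],[-88,122.5,117.5,-17,0,0],[-93,163.5,156.5,-23,0,0],[-93,194.5,179,-24,0,0]]
```

View pics/wrist17.png

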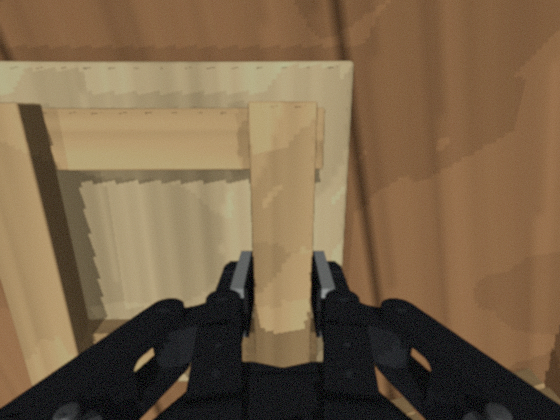

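Call:
send_rows(plan=[[0,0,0,0,0,0],[0,0,0,0,0,0],[0,0,0,0,0,0],[-20,0,0,0,0,0],[-65,0,0,0,0,0],[-78.5,41,39,-5.5,0,0],[-83,81.5,78.5,-11.5,0,0],[-88,122.5,117.5,-17,0,0],[-93,163.5,156.5,-23,0,0],[-93,180,168,-23,0,0]], claw=50)

```text
clock: 41.4
tcp_pos: [0.6658, 0.0923, 0.1301]
orientation: [0.546, 0.451, 0.545, -0.45]
wrist_force: [-0.3, -0.2, -0.5]
finger_gap: 0.05
```

```bash
python3 - <<'E'
from p import *
sent([-93, 180, 168, -23, 0, 0]); rep()
plan([(.675,.084,.12,11.5,2),(.675,.084,.017,11.5,5),(.675,.084,.017,11.5,3)])
E
```

```text
t 41.4 tcp [0.6658 0.0923 0.1301] yaw 10.9 tilt 0.1 gap 50.0 F [-0.3 -0.2 -0.5] j [ 1. 31.  8. 67. -0. 80.]
cmd [0.6638 0.0954 0.1298] 11.09 meas-cmd mm [ 2.  -3.2  0.4] dyaw -0.2
10 rows
[[5,4.5,6.5,0,0,0],[10,9,13.5,-0.5,0,0],[30.5,9,13.5,-0.5,0,0],[51,9,13.5,-0.5,0,0],[71.5,9,13.5,-0.5,0,0],[92,9,13.5,-0.5,0,0],[113,9,13.5,-0.5,0,0],[113,9,13.5,-0.5,0,0],[113,9,13.5,-0.5,0,0],[113,9,13.5,-0.5,0,0]]
```

Call:
send_rows(plan=[[5,4.5,6.5,0,0,0],[10,9,13.5,-0.5,0,0],[30,9,13.5,-0.5,0,0],[50,9,13.5,-0.5,0,0],[70,9,13.5,-0.5,0,0],[90,9,13.5,-0.5,0,0],[105,9,13.5,-0.5,0,0],[113,9,13.5,-0.5,0,0],[113,9,13.5,-0.5,0,0],[113,9,13.5,-0.5,0,0]])

```text
clock: 42.65
tcp_pos: [0.6759, 0.084, 0.0176]
orientation: [0.548, 0.447, 0.548, -0.447]
wrist_force: [0.4, -0.3, 0.3]
finger_gap: 0.05
```

```bash
python3 - <<'E'
from p import *
sent([113, 9, 13.5, -0.5, 0, 0]); rep()
c=cam("wrist"); cv2.imwrite("pics/wrist18.png",c["frame"])
c=cam("top"); np.savez("pics/top18.npz",**c); crop(c["frame"],95,180,295,320,4,"pics/t18.png",10)
E
```

```text
t 42.65 tcp [0.6759 0.084  0.0176] yaw 11.6 tilt 0.08 gap 50.0 F [ 0.4 -0.3  0.3] j [ 0. 37.  1. 55. -0. 79.]
```

View pics/wrist18.png

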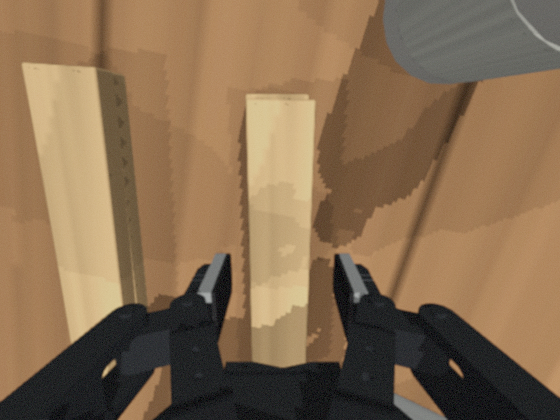

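View pics/t18.png

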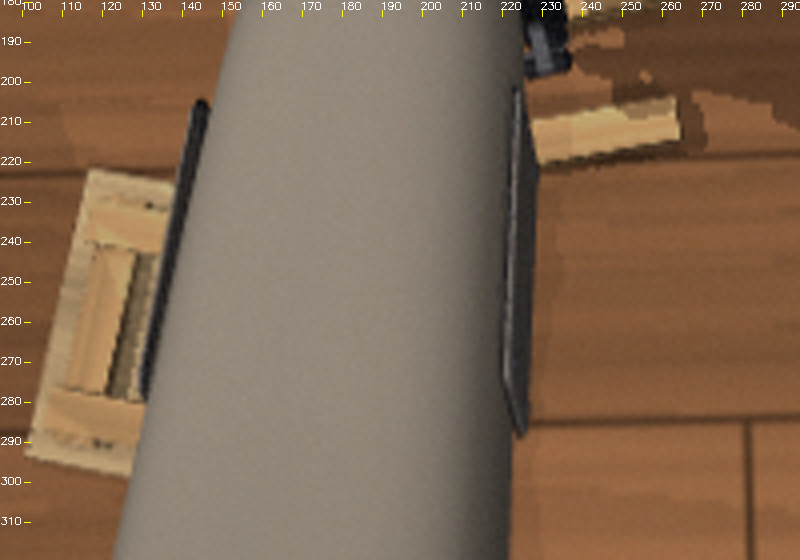

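Call:
send_rows(plan=[[0,0,0,0,0,0],[0,0,0,0,0,0],[0,0,0,0,0,0],[0,0,0,0,0,0],[0,0,0,0,0,0],[0,0,0,0,0,0],[-5,0,0,0,0,0],[-30,0,0,0,0,0],[-70,0,0,0,0,0],[-110,0,0,0,0,0]], claw=15, newtons=45)

```text
clock: 44.0
tcp_pos: [0.6744, 0.084, 0.127]
orientation: [0.547, 0.446, 0.549, -0.447]
wrist_force: [0.4, 0.3, -0.3]
finger_gap: 0.0265
```

```bash
python3 - <<'E'
from p import *
sent([-110,0,0,0,0,0]); rep()
c,ya,zb=slot(3,1); print(c,ya)
plan([(.58,.13,.14,25,3),(.51,.28,.14,62,4),(*c,.13,ya,3)])
E
```

```text
t 44.0 tcp [0.6744 0.084  0.127 ] yaw 11.59 tilt 0.12 gap 26.5 F [ 0.4  0.3 -0.3] j [ 0. 32. 10. 68. -0. 79.]
[0.47606724 0.36775337] 78.3
cmd [0.6753 0.0839 0.1268] 11.59 meas-cmd mm [-0.8  0.1  0.2] dyaw 0.0
10 rows
[[-4.5,-28,-21.5,-4.5,0,0],[-9,-56,-43,-9,0,0],[-13,-84,-64.5,-13.5,0,0],[-13,-93.5,-104.5,-22.5,0,0],[-13,-103.5,-145,-32,0,0],[-13.5,-113,-185,-41,0,0],[-13.5,-122.5,-225.5,-50.5,0,0],[-10,-127.5,-256,-56,0,0],[-6.5,-133,-287,-61.5,0,0],[-3.5,-138,-318,-66.5,0,0]]
```

Call:
send_rows(plan=[[-4.5,-28,-21.5,-4.5,0,0],[-9,-56,-43,-9,0,0],[-13,-84,-64.5,-13.5,0,0],[-13,-93.5,-104.5,-22.5,0,0],[-13,-103.5,-145,-32,0,0],[-13.5,-113,-185,-41,0,0],[-13.5,-122.5,-225.5,-50.5,0,0],[-10,-127.5,-262,-57.5,0,0],[-6.5,-133,-293,-62.5,0,0],[-3.5,-138,-310,-65,0,0]])

```text
clock: 45.25
tcp_pos: [0.4767, 0.361, 0.1297]
orientation: [0.702, 0.081, 0.703, -0.082]
wrist_force: [0.8, 0.2, -0.9]
finger_gap: 0.0267
```

```bash
python3 - <<'E'
from p import *
sent([-3.5, -138, -310, -65, 0, 0]); rep()
c,ya,zb=slot(3,1); print(c,ya)
plan([(*c,.13,ya,2),(*c,.065,ya,3),(*c,.0505,ya,3),(*c,.0505,ya,2)])
E
```

```text
t 45.25 tcp [0.4767 0.361  0.1297] yaw 76.76 tilt 0.06 gap 26.7 F [ 0.8  0.2 -0.9] j [29. 23. -4. 63. -0. 43.]
[0.47606724 0.36775337] 78.3
cmd [0.4778 0.3599 0.1302] 76.59 meas-cmd mm [-1.1  1.2 -0.5] dyaw 0.17
10 rows
[[0,3.5,-1.5,-1,0,0],[0,7.5,-3.5,-1.5,0,0],[22,7.5,-3.5,-1.5,0,0],[43.5,7.5,-3.5,-1.5,0,0],[65,7.5,-3.5,-1.5,0,0],[70,7.5,-3.5,-1.5,0,0],[75,7.5,-3.5,-1.5,0,0],[79.5,7.5,-3.5,-1.5,0,0],[79.5,7.5,-3.5,-1.5,0,0],[79.5,7.5,-3.5,-1.5,0,0]]
```

Call:
send_rows(plan=[[0,3.5,-1.5,-1,0,0],[0,7.5,-3.5,-1.5,0,0],[22,7.5,-3.5,-1.5,0,0],[43.5,7.5,-3.5,-1.5,0,0],[62,7.5,-3.5,-1.5,0,0],[70,7.5,-3.5,-1.5,0,0],[75,7.5,-3.5,-1.5,0,0],[78,7.5,-3.5,-1.5,0,0],[79.5,7.5,-3.5,-1.5,0,0],[79.5,7.5,-3.5,-1.5,0,0]])

```text
clock: 46.5
tcp_pos: [0.4763, 0.3681, 0.0511]
orientation: [0.703, 0.073, 0.703, -0.073]
wrist_force: [-0.8, 0.2, -0.5]
finger_gap: 0.0268
```

```bash
python3 - <<'E'
from p import *
sent([79.5, 7.5, -3.5, -1.5, 0, 0]); rep()
c=cam("wrist"); cv2.imwrite("pics/wrist19.png",c["frame"])
p,M=getcmd(); ya=yawof(M); print(p,ya)
plan([(*p,ya,3),(p[0],p[1],.07,ya,1),(p[0],p[1],.115,ya,1),(.54,.17,.125,38,5)])
E
```

```text
t 46.5 tcp [0.4763 0.3681 0.0511] yaw 78.1 tilt 0.03 gap 26.8 F [-0.8  0.2 -0.5] j [ 30.  27. -10.  53.  -0.  42.]
[0.47612309 0.36798024 0.0507368 ] 78.09082196592655
cmd [0.4761 0.368  0.0507] 78.09 meas-cmd mm [0.2 0.2 0.4] dyaw 0.01
10 rows
[[0,0,0,0,0,0],[0,0,0,0,0,0],[0,0,0,0,0,0],[-19.5,0,0,0,0,0],[-64.5,0,0,0,0,0],[-66.5,-36,20.5,8,0,0],[-68.5,-72,41.5,16,0,0],[-70.5,-108.5,62,24,0,0],[-72,-144.5,82.5,32,0,0],[-74,-180.5,103.5,40,0,0]]
```

View pics/wrist19.png

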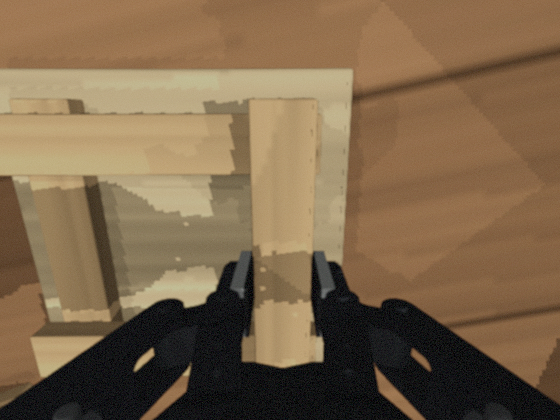

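Call:
send_rows(plan=[[0,0,0,0,0,0],[0,0,0,0,0,0],[0,0,0,0,0,0],[-19.5,0,0,0,0,0],[-64.5,0,0,0,0,0],[-66.5,-36,20.5,8,0,0],[-68.5,-72,41.5,16,0,0],[-70.5,-108.5,62,24,0,0],[-72,-144.5,82.5,32,0,0],[-74,-180.5,103.5,40,0,0]], claw=50)

```text
clock: 47.8
tcp_pos: [0.5404, 0.1688, 0.1249]
orientation: [0.635, 0.311, 0.635, -0.311]
wrist_force: [1.0, -0.3, -0.0]
finger_gap: 0.0499
```

```bash
python3 - <<'E'
from p import *
sent([-74, -180.5, 103.5, 40, 0, 0]); rep()
plan([(.586,.083,.11,11,4),(.586,.083,.09,11,3),(.586,.083,.09,11,3)])
E
```

```text
t 47.8 tcp [0.5404 0.1688 0.1249] yaw 37.84 tilt 0.02 gap 49.9 F [ 1.  -0.3 -0. ] j [  9.  20. -10.  60.  -0.  61.]
cmd [0.5401 0.17   0.1248] 38.09 meas-cmd mm [ 0.3 -1.2  0.2] dyaw -0.25
10 rows
[[3.5,-4.5,24,7,0,0],[7.5,-9,48.5,13.5,0,0],[11,-13,72.5,20.5,0,0],[15,-17.5,97,27,0,0],[21.5,-17.5,97,27,0,0],[28,-17.5,97,27,0,0],[35,-17.5,97,27,0,0],[35,-17.5,97,27,0,0],[35,-17.5,97,27,0,0],[35,-17.5,97,27,0,0]]
```

Call:
send_rows(plan=[[3.5,-4.5,24,7,0,0],[7.5,-9,48.5,13.5,0,0],[11,-13,72.5,20.5,0,0],[15,-17.5,97,27,0,0],[21.5,-17.5,97,27,0,0],[28,-17.5,97,27,0,0],[35,-17.5,97,27,0,0],[35,-17.5,97,27,0,0],[35,-17.5,97,27,0,0],[35,-17.5,97,27,0,0]])

```text
clock: 49.05
tcp_pos: [0.5864, 0.0831, 0.0901]
orientation: [0.546, 0.449, 0.546, -0.449]
wrist_force: [-0.5, 1.0, 0.7]
finger_gap: 0.0498
```

```bash
python3 - <<'E'
from p import *
sent([35, -17.5, 97, 27, 0, 0]); rep()
c=cam("wrist"); np.savez("pics/w20.npz",**c); crop(c["frame"],200,60,480,340,2,"pics/w20.png",20)
E
```

```text
t 49.05 tcp [0.5864 0.0831 0.0901] yaw 11.12 tilt 0.04 gap 49.8 F [-0.5  1.   0.7] j [ 0. 24. -9. 57. -0. 79.]
```

View pics/w20.png

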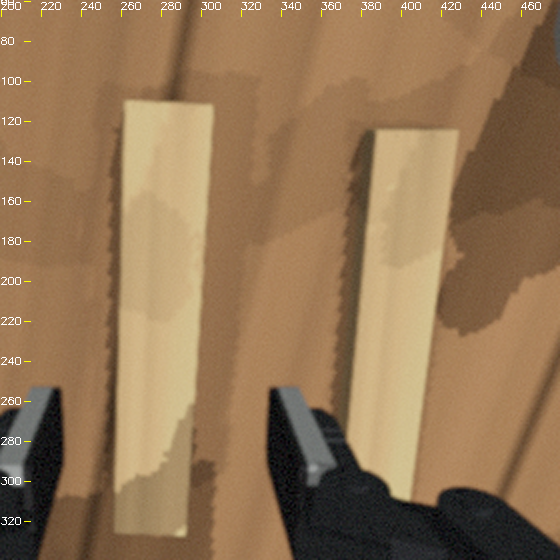

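```bash
python3 - <<'E'
from m import *
from p import *
c=load("w20")
A=lambda l:np.array(l)/2.+[200,60]-.25
q=fitrect(c,A([(124,100),(114,534),(187,536),(213,104)]),.028,.16,.028,"B2")
P=w(c,A([(374,130),(458,129),(350,440),(410,500)]),.014)[:,:2]*1e3; print(P.round(1))
d=P[2]-P[0]; d/=np.linalg.norm(d); print("A3 axis",np.degrees(np.arctan2(-d[1],-d[0])),"centre",(P[:2].mean(0)+80*d).round(1), np.linalg.norm(P[1]-P[0]))
x,y=q[0],q[1]; 
plan([(x,y,.06,11,2),(x,y,.017,np.degrees(q[2])%180-90,5),(x,y,.017,np.degrees(q[2])%180-90,3)])
E
```

```text
B2 xy [0.5855 0.0773] ang 98.7 rms mm 0.3 sides [160, 28, 159, 28]
[[642.8 160.5]
 [670.2 166.1]
 [667.6  45.9]
 [698.8  24.3]]
A3 axis 102.21901074280461 centre [673.4  85.1] 27.988207193811373
cmd [0.5862 0.0829 0.0898] 11.09 meas-cmd mm [0.2 0.2 0.4] dyaw 0.02
10 rows
[[15,-1,2.5,0,0,0],[30,-2,5.5,0,0,0],[38.5,-2,5.5,0.5,0,0],[47,-2,5.5,1,0,0],[55.5,-2,5.5,1.5,0,0],[64,-2,5.5,2,0,0],[73,-2,5.5,2.5,0,0],[73,-2,5.5,2.5,0,0],[73,-2,5.5,2.5,0,0],[73,-2,5.5,2.5,0,0]]
```

Call:
send_rows(plan=[[15,-1,2.5,0,0,0],[30,-2,5.5,0,0,0],[38.5,-2,5.5,0.5,0,0],[47,-2,5.5,1,0,0],[55.5,-2,5.5,1.5,0,0],[64,-2,5.5,2,0,0],[70,-2,5.5,2.5,0,0],[73,-2,5.5,2.5,0,0],[73,-2,5.5,2.5,0,0],[73,-2,5.5,2.5,0,0]])

```text
clock: 50.35
tcp_pos: [0.5856, 0.0771, 0.0171]
orientation: [0.536, 0.461, 0.536, -0.461]
wrist_force: [0.7, 0.2, 0.7]
finger_gap: 0.0501
```

Call:
send_rows(plan=[[0,0,0,0,0,0],[0,0,0,0,0,0],[0,0,0,0,0,0],[0,0,0,0,0,0],[0,0,0,0,0,0],[0,0,0,0,0,0],[-5,0,0,0,0,0],[-30,0,0,0,0,0],[-70,0,0,0,0,0],[-110,0,0,0,0,0]], claw=15, newtons=45)

```text
clock: 51.6
tcp_pos: [0.5845, 0.0771, 0.1272]
orientation: [0.536, 0.461, 0.537, -0.462]
wrist_force: [1.2, -0.0, -0.7]
finger_gap: 0.0263
```

```bash
python3 - <<'E'
from p import *
sent([73, -2, 5.5, 2.5, 0, 0]);sent([-110,0,0,0,0,0]); rep()
c,ya,zb=slot(3,-1); print(c,ya)
p,M=getcmd(); m=p[:2]+(c-p[:2])*.93
plan([(*m,.13,75,8),(*c,.13,ya,2)])
E
```

```text
t 51.6 tcp [0.5845 0.0771 0.1272] yaw 8.59 tilt 0.12 gap 26.3 F [ 1.2 -0.  -0.7] j [-0. 22. -6. 62. -0. 81.]
[0.45173276 0.25024663] 78.3
cmd [0.5853 0.0771 0.1268] 8.59 meas-cmd mm [-0.9  0.   0.4] dyaw 0.0
10 rows
[[-0.5,-12.5,-22,-8.5,0,0],[-1,-24.5,-44.5,-16.5,0,0],[-1,-37,-66.5,-25,0,0],[-1.5,-49.5,-89,-33,0,0],[-2,-61.5,-111,-41.5,0,0],[-2.5,-74,-133.5,-50,0,0],[-3,-86.5,-155.5,-58,0,0],[-3.5,-99,-178,-66.5,0,0],[-3.5,-102.5,-184.5,-68,0,0],[-3.5,-106,-191,-69.5,0,0]]
```

Call:
send_rows(plan=[[-0.5,-12.5,-22,-8.5,0,0],[-1,-24.5,-44.5,-16.5,0,0],[-1,-37,-66.5,-25,0,0],[-1.5,-49.5,-89,-33,0,0],[-2,-61.5,-111,-41.5,0,0],[-2.5,-74,-133.5,-50,0,0],[-3,-86.5,-155.5,-58,0,0],[-3.5,-99,-178,-66.5,0,0],[-3.5,-104,-187,-69,0,0],[-3.5,-106,-191,-69.5,0,0]])

```text
clock: 52.85
tcp_pos: [0.4517, 0.2503, 0.1301]
orientation: [0.703, 0.073, 0.703, -0.074]
wrist_force: [-0.4, -0.4, -0.3]
finger_gap: 0.0267
```

```bash
python3 - <<'E'
from p import *
sent([-3.5, -106, -191, -69.5, 0, 0]); rep()
c,ya,zb=slot(3,-1)
plan([(*c,.065,ya,4),(*c,.0505,ya,4),(*c,.0505,ya,2)])
E
```

```text
t 52.85 tcp [0.4517 0.2503 0.1301] yaw 78.06 tilt 0.03 gap 26.7 F [-0.4 -0.4 -0.3] j [ 20.  15. -16.  59.  -0.  32.]
cmd [0.452  0.2501 0.1302] 78.09 meas-cmd mm [-0.3  0.1 -0.1] dyaw -0.03
10 rows
[[16.5,0,0,0,0,0],[32.5,0,0,0,0,0],[49,0,0,0,0,0],[65,0,-0.5,0,0,0],[69,0,-0.5,0,0,0],[72.5,0,-0.5,0,0,0],[76,0,-0.5,0,0,0],[79.5,0,-0.5,0,0,0],[79.5,0,-0.5,0,0,0],[79.5,0,-0.5,0,0,0]]
```

Call:
send_rows(plan=[[16.5,0,0,0,0,0],[32.5,0,0,0,0,0],[49,0,0,0,0,0],[63,0,-0.5,0,0,0],[69,0,-0.5,0,0,0],[73,0,-0.5,0,0,0],[76,0,-0.5,0,0,0],[79,0,-0.5,0,0,0],[79.5,0,-0.5,0,0,0],[79.5,0,-0.5,0,0,0]])

```text
clock: 54.1
tcp_pos: [0.4515, 0.2503, 0.0509]
orientation: [0.703, 0.073, 0.703, -0.073]
wrist_force: [0.1, 0.3, -0.4]
finger_gap: 0.0264
```

```bash
python3 - <<'E'
from p import *
sent([79.5,0,-.5,0,0,0]); rep()
c=cam("wrist"); cv2.imwrite("pics/wrist21.png",c["frame"])
p,M=getcmd(); ya=yawof(M); print(p,ya)
plan([(*p,ya,3),(p[0],p[1],.07,ya,1),(p[0],p[1],.115,ya,1),(.55,.14,.125,38,5)])
E
```

```text
t 54.1 tcp [0.4515 0.2503 0.0509] yaw 78.1 tilt 0.02 gap 26.4 F [ 0.1  0.3 -0.4] j [ 20.  19. -23.  48.  -0.  32.]
[0.45147877 0.25021302 0.05074785] 78.09082196592655
cmd [0.4515 0.2502 0.0507] 78.09 meas-cmd mm [0.1 0.1 0.2] dyaw 0.01
10 rows
[[0,0,0,0,0,0],[0,0,0,0,0,0],[0,0,0,0,0,0],[-19.5,0,0,0,0,0],[-64.5,0,0,0,0,0],[-66,-17.5,24,8,0,0],[-68,-35,47.5,16,0,0],[-70,-52.5,71.5,24,0,0],[-72,-70,95.5,32,0,0],[-74,-87.5,119,40,0,0]]
```

View pics/wrist21.png

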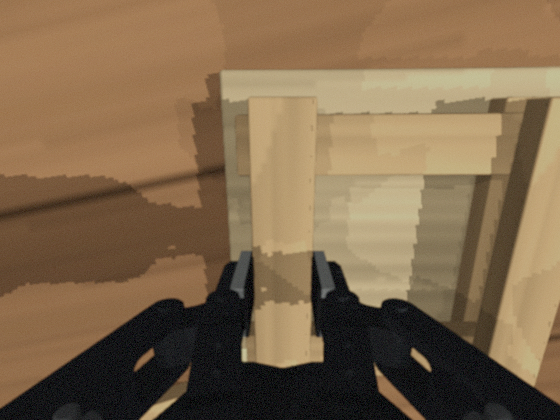

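Call:
send_rows(plan=[[0,0,0,0,0,0],[0,0,0,0,0,0],[0,0,0,0,0,0],[-19.5,0,0,0,0,0],[-64.5,0,0,0,0,0],[-66,-17.5,24,8,0,0],[-68,-35,47.5,16,0,0],[-70,-52.5,71.5,24,0,0],[-72,-70,95.5,32,0,0],[-74,-87.5,119,40,0,0]], claw=50)

```text
clock: 55.4
tcp_pos: [0.5505, 0.1393, 0.1248]
orientation: [0.635, 0.311, 0.635, -0.311]
wrist_force: [0.6, 0.7, 0.0]
finger_gap: 0.0499
```

```bash
python3 - <<'E'
from p import *
sent([-74, -87.5, 119, 40, 0, 0]); rep()
plan([(.674,.084,.10,12,4),(.674,.084,.07,12,2),(.674,.084,.07,12,4)])
E
```

```text
t 55.4 tcp [0.5505 0.1393 0.1248] yaw 37.83 tilt 0.01 gap 49.9 F [0.6 0.7 0. ] j [ 6. 20. -9. 60. -0. 58.]
cmd [0.5499 0.14   0.1248] 38.09 meas-cmd mm [ 0.6 -0.7  0.1] dyaw -0.26
10 rows
[[6,16,30,6.5,0,0],[12.5,31.5,60.5,13,0,0],[18.5,47.5,90.5,19.5,0,0],[25,63,120.5,26,0,0],[40,63,120.5,26,0,0],[55,63,120.5,26,0,0],[55,63,120.5,26,0,0],[55,63,120.5,26,0,0],[55,63,120.5,26,0,0],[55,63,120.5,26,0,0]]
```

Call:
send_rows(plan=[[6,16,30,6.5,0,0],[12.5,31.5,60.5,13,0,0],[18.5,47.5,90.5,19.5,0,0],[25,60,114,25,0,0],[40,63,120.5,26,0,0],[55,63,120.5,26,0,0],[55,63,120.5,26,0,0],[55,63,120.5,26,0,0],[55,63,120.5,26,0,0],[55,63,120.5,26,0,0]])

```text
clock: 56.65
tcp_pos: [0.6741, 0.0843, 0.0706]
orientation: [0.55, 0.445, 0.55, -0.444]
wrist_force: [0.3, 0.5, 0.1]
finger_gap: 0.0504
```

```bash
python3 - <<'E'
from p import *
sent([55, 63, 120.5, 26, 0, 0]); rep()
c=cam("wrist"); np.savez("pics/w22.npz",**c); crop(c["frame"],80,60,360,340,2,"pics/w22.png",20)
E
```

```text
t 56.65 tcp [0.6741 0.0843 0.0706] yaw 12.12 tilt 0.08 gap 50.4 F [0.3 0.5 0.1] j [ 0. 34.  5. 61. -0. 78.]
```

View pics/w22.png

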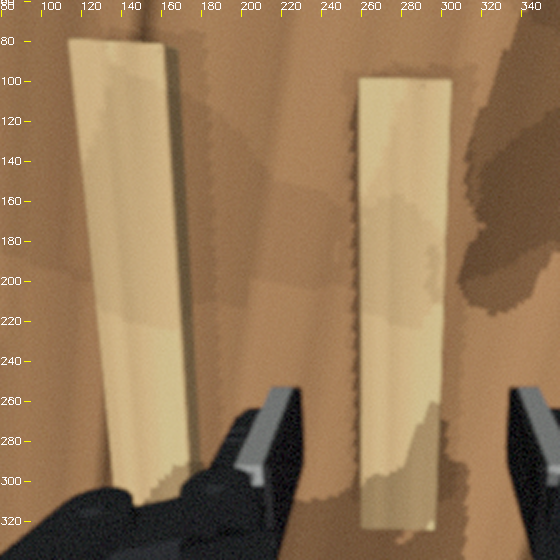

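```bash
python3 - <<'E'
from m import *
from p import *
c=load("w22")
A=lambda l:np.array(l)/2.+[80,60]-.25
q=fitrect(c,A([(359,78),(361,528),(435,530),(451,80)]),.014,.16,.028,"A3")
P=w(c,A([(69,38),(164,43),(112,480),(189,460)]),.014)[:,:2]*1e3; print(P.round(1))
d=P[2]-P[0]; d/=np.linalg.norm(d); print("B3 axis",np.degrees(np.arctan2(-d[1],-d[0])),"centre",(P[:2].mean(0)+80*d).round(1), np.linalg.norm(P[1]-P[0]))
x,y=q[0],q[1]; a=np.degrees(q[2])%180-90
plan([(x,y,.03,a,4),(x,y,.004,a,4),(x,y,.004,a,2)])
E
```

```text
A3 xy [0.6727 0.0853] ang 101.2 rms mm 0.6 sides [159, 28, 159, 27]
[[559.2 153.5]
 [586.2 158.1]
 [582.5   6.5]
 [608.7  20.4]]
B3 axis 98.99913427755199 centre [585.2  76.8] 27.41461047094131
cmd [0.6738 0.0841 0.0698] 12.09 meas-cmd mm [0.2 0.2 0.7] dyaw 0.02
10 rows
[[10,0,-0.5,0,0,0],[20,-0.5,-0.5,0.5,0,0],[30,-0.5,-1,0.5,0,0],[40,-1,-1.5,1,0,0],[46.5,-1,-1.5,1,0,0],[53,-1,-1.5,1,0,0],[59.5,-1,-1.5,1,0,0],[66,-1,-1.5,1,0,0],[66,-1,-1.5,1,0,0],[66,-1,-1.5,1,0,0]]
```

Call:
send_rows(plan=[[10,0,-0.5,0,0,0],[20,-0.5,-0.5,0.5,0,0],[30,-0.5,-1,0.5,0,0],[40,-1,-1.5,1,0,0],[48,-1,-1.5,1,0,0],[55,-1,-1.5,1,0,0],[60,-1,-1.5,1,0,0],[64,-1,-1.5,1,0,0],[66,-1,-1.5,1,0,0],[66,-1,-1.5,1,0,0]])

```text
clock: 57.95
tcp_pos: [0.6725, 0.0853, 0.0038]
orientation: [0.546, 0.449, 0.546, -0.449]
wrist_force: [-0.1, 0.1, 0.0]
finger_gap: 0.0503
```

Call:
send_rows(plan=[[0,0,0,0,0,0],[0,0,0,0,0,0],[0,0,0,0,0,0],[0,0,0,0,0,0],[0,0,0,0,0,0],[0,0,0,0,0,0],[-5,0,0,0,0,0],[-30,0,0,0,0,0],[-75,0,0,0,0,0],[-130,0,0,0,0,0]], claw=15, newtons=45)

```text
clock: 59.2
tcp_pos: [0.6709, 0.0853, 0.133]
orientation: [0.545, 0.448, 0.547, -0.45]
wrist_force: [1.5, 0.9, 0.0]
finger_gap: 0.0264
```

```bash
python3 - <<'E'
from p import *
sent([66, -1, -1.5, 1, 0, 0]);sent([-130,0,0,0,0,0]); rep()
c,ya,zb=slot(4,-1); print(c,ya)
p,M=getcmd()
plan([(.58,.13,.145,8,2),(.43,.29,.145,-8,5),(*c,.14,ya,3)])
E
```

```text
t 59.2 tcp [0.6709 0.0853 0.133 ] yaw 11.09 tilt 0.25 gap 26.4 F [1.5 0.9 0. ] j [ 0. 32. 10. 68. -0. 79.]
[0.40514663 0.32116724] -11.7
cmd [0.6725 0.0853 0.1338] 11.09 meas-cmd mm [-1.6 -0.  -0.7] dyaw 0.0
10 rows
[[-5.5,-41,-31,1.5,0,0],[-11,-82,-61.5,3,0,0],[-11,-105.5,-99,6.5,0,0],[-11,-128.5,-136,9.5,0,0],[-11,-152,-173,12.5,0,0],[-11.5,-175.5,-210.5,16,0,0],[-11.5,-198.5,-247.5,19,0,0],[-9.5,-204.5,-259.5,20.5,0,0],[-8,-211,-271,21.5,0,0],[-6.5,-217,-283,23,0,0]]
```

Call:
send_rows(plan=[[-5.5,-41,-31,1.5,0,0],[-11,-82,-61.5,3,0,0],[-11,-105.5,-99,6.5,0,0],[-11,-128.5,-136,9.5,0,0],[-11,-152,-173,12.5,0,0],[-11.5,-175.5,-210.5,16,0,0],[-11.5,-198.5,-247.5,19,0,0],[-9.5,-208,-265,21,0,0],[-8,-214,-277,22.5,0,0],[-6.5,-217,-283,23,0,0]])

```text
clock: 60.45
tcp_pos: [0.4042, 0.3216, 0.1399]
orientation: [-0.446, -0.549, -0.446, 0.549]
wrist_force: [-0.2, 0.7, -1.5]
finger_gap: 0.0264
```

```bash
python3 - <<'E'
from p import *
sent([-6.5, -217, -283, 23, 0, 0]); rep()
c,ya,zb=slot(4,-1)
plan([(*c,.079,ya,4),(*c,.0645,ya,4),(*c,.0645,ya,2)])
E
```

```text
t 60.45 tcp [0.4042 0.3216 0.1399] yaw -11.86 tilt 0.06 gap 26.4 F [-0.2  0.7 -1.5] j [ 30.  14. -16.  60.  -0. 131.]
cmd [0.4051 0.3213 0.1402] -11.91 meas-cmd mm [-0.9  0.3 -0.4] dyaw 0.05
10 rows
[[15.5,0,0,0,0,0],[30.5,0,0,0,0,0],[46,0,0,0,0,0],[61,0,0,0,0,0],[65,0,0,0,0,0],[68.5,0,0,0,0,0],[72,0,0,0,0,0],[75.5,0,0,0,0,0],[75.5,0,0,0,0,0],[75.5,0,0,0,0,0]]
```

Call:
send_rows(plan=[[15.5,0,0,0,0,0],[30.5,0,0,0,0,0],[46,0,0,0,0,0],[59,0,0,0,0,0],[65,0,0,0,0,0],[69,0,0,0,0,0],[72,0,0,0,0,0],[75,0,0,0,0,0],[75.5,0,0,0,0,0],[75.5,0,0,0,0,0]])

```text
clock: 61.7
tcp_pos: [0.4051, 0.3214, 0.0649]
orientation: [0.446, 0.549, 0.445, -0.549]
wrist_force: [0.3, 0.2, -0.6]
finger_gap: 0.0268
```

```bash
python3 - <<'E'
from p import *
sent([75.5,0,0,0,0,0]); rep()
c=cam("wrist"); cv2.imwrite("pics/wrist23.png",c["frame"])
p,M=getcmd(); ya=yawof(M); print(p,ya)
plan([(*p,ya,3),(p[0],p[1],.085,ya,1),(p[0],p[1],.125,ya,1),(.56,.12,.12,6,5)])
E
```

```text
t 61.7 tcp [0.4051 0.3214 0.0649] yaw -11.9 tilt 0.01 gap 26.8 F [ 0.3  0.2 -0.6] j [ 30.  18. -22.  50.  -0. 131.]
[0.4051031  0.32129715 0.06474096] -11.909177912759313
cmd [0.4051 0.3213 0.0647] -11.91 meas-cmd mm [0.1 0.1 0.2] dyaw 0.01
10 rows
[[0,0,0,0,0,0],[0,0,0,0,0,0],[0,0,0,0,0,0],[-20.5,0,0,0,0,0],[-60.5,0,0,0,0,0],[-59.5,38.5,33,-3.5,0,0],[-58.5,77,66,-7,0,0],[-57,116,99,-10.5,0,0],[-56,154.5,132,-14.5,0,0],[-55,193,165,-18,0,0]]
```

View pics/wrist23.png

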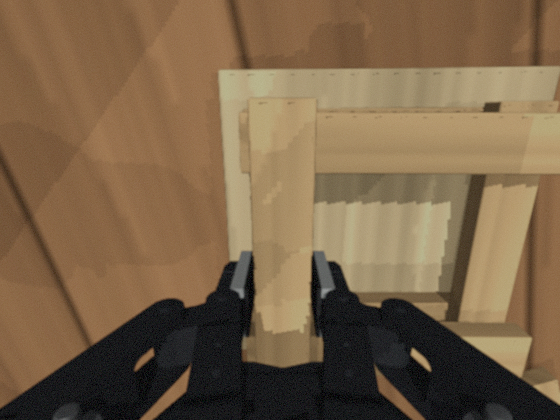

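Aligned, with courses 2 and 3 still square beneath. I release and go for the last slat.

Call:
send_rows(plan=[[0,0,0,0,0,0],[0,0,0,0,0,0],[0,0,0,0,0,0],[-20.5,0,0,0,0,0],[-60.5,0,0,0,0,0],[-59.5,38.5,33,-3.5,0,0],[-58.5,77,66,-7,0,0],[-57,116,99,-10.5,0,0],[-56,150,128,-14,0,0],[-55,170,145,-16,0,0]], claw=50)

```text
clock: 63.0
tcp_pos: [0.5429, 0.1424, 0.1197]
orientation: [0.518, 0.482, 0.517, -0.482]
wrist_force: [1.0, 0.9, -0.5]
finger_gap: 0.0501
```

```bash
python3 - <<'E'
from p import *
sent([-55, 170, 145, -16, 0, 0]); rep()
plan([(.5852,.0768,.08,9,4),(.5852,.0768,.07,9,2),(.5852,.0768,.07,9,4)])
E
```

```text
t 63.0 tcp [0.5429 0.1424 0.1197] yaw 4.06 tilt 0.04 gap 50.1 F [ 1.   0.9 -0.5] j [  7.  20. -11.  59.  -0.  92.]
cmd [0.5415 0.1443 0.1198] 4.09 meas-cmd mm [ 1.4 -1.9 -0. ] dyaw -0.03
10 rows
[[10,9.5,17.5,-1,0,0],[20,19.5,35,-2.5,0,0],[30,29,53,-3.5,0,0],[40,38.5,70.5,-5,0,0],[45,38.5,70.5,-5,0,0],[50,38.5,70.5,-5,0,0],[50,38.5,70.5,-5,0,0],[50,38.5,70.5,-5,0,0],[50,38.5,70.5,-5,0,0],[50,38.5,70.5,-5,0,0]]
```

Call:
send_rows(plan=[[10,9.5,17.5,-1,0,0],[20,19.5,35,-2.5,0,0],[30,29,53,-3.5,0,0],[40,37,68,-5,0,0],[45,38.5,70.5,-5,0,0],[50,38.5,70.5,-5,0,0],[50,38.5,70.5,-5,0,0],[50,38.5,70.5,-5,0,0],[50,38.5,70.5,-5,0,0],[50,38.5,70.5,-5,0,0]])

```text
clock: 64.25
tcp_pos: [0.585, 0.077, 0.07]
orientation: [0.538, 0.459, 0.538, -0.459]
wrist_force: [0.8, 0.5, -0.9]
finger_gap: 0.05
```

```bash
python3 - <<'E'
from p import *
sent([50, 38.5, 70.5, -5, 0, 0]); rep()
c=cam("wrist"); np.savez("pics/w24.npz",**c); crop(c["frame"],140,60,420,340,2,"pics/w24.png",20)
E
```

```text
t 64.25 tcp [0.585 0.077 0.07 ] yaw 9.11 tilt 0.03 gap 50.0 F [ 0.8  0.5 -0.9] j [ -0.  25. -11.  54.  -0.  81.]
```

View pics/w24.png

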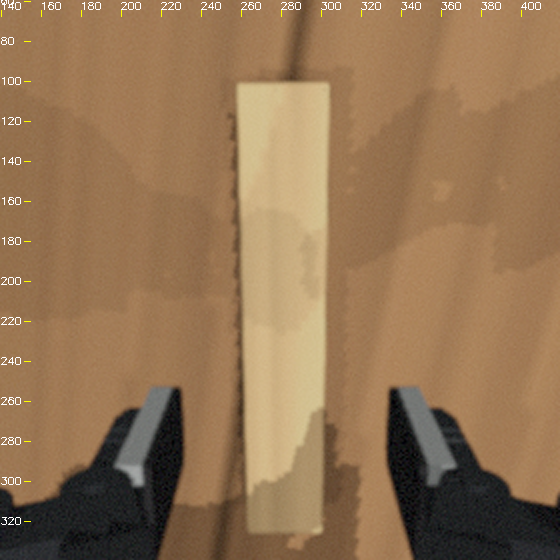

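```bash
python3 - <<'E'
from m import *
from p import *
c=load("w24")
A=lambda l:np.array(l)/2.+[140,60]-.25
q=fitrect(c,A([(237,82),(246,532),(322,532),(330,82)]),.014,.16,.028,"B3")
x,y=q[0],q[1]; a=np.degrees(q[2])%180-90
plan([(x,y,.03,a,4),(x,y,.004,a,4),(x,y,.004,a,2)])
E
```

```text
B3 xy [0.5848 0.0773] ang 99.1 rms mm 0.5 sides [159, 28, 159, 28]
cmd [0.585  0.0768 0.0698] 9.09 meas-cmd mm [0.1 0.2 0.2] dyaw 0.01
10 rows
[[10,0,0,0,0,0],[20,0,-0.5,0,0,0],[30,0,-0.5,0,0,0],[40,0,-0.5,0,0,0],[46.5,0,-0.5,0,0,0],[53,0,-0.5,0,0,0],[59.5,0,-0.5,0,0,0],[66,0,-0.5,0,0,0],[66,0,-0.5,0,0,0],[66,0,-0.5,0,0,0]]
```

Call:
send_rows(plan=[[10,0,0,0,0,0],[20,0,-0.5,0,0,0],[30,0,-0.5,0,0,0],[40,0,-0.5,0,0,0],[48,0,-0.5,0,0,0],[55,0,-0.5,0,0,0],[60,0,-0.5,0,0,0],[64,0,-0.5,0,0,0],[66,0,-0.5,0,0,0],[66,0,-0.5,0,0,0]])

```text
clock: 65.55
tcp_pos: [0.5849, 0.0773, 0.0038]
orientation: [0.538, 0.459, 0.538, -0.459]
wrist_force: [0.2, 0.2, 0.8]
finger_gap: 0.0499
```

Call:
send_rows(plan=[[0,0,0,0,0,0],[0,0,0,0,0,0],[0,0,0,0,0,0],[0,0,0,0,0,0],[0,0,0,0,0,0],[0,0,0,0,0,0],[-5,0,0,0,0,0],[-30,0,0,0,0,0],[-75,0,0,0,0,0],[-130,0,0,0,0,0]], claw=15, newtons=45)

```text
clock: 66.8
tcp_pos: [0.5833, 0.0773, 0.1335]
orientation: [0.537, 0.458, 0.539, -0.46]
wrist_force: [0.8, 0.6, -1.7]
finger_gap: 0.0268
```

```bash
python3 - <<'E'
from p import *
sent([66, 0, -.5, 0, 0, 0]);sent([-130,0,0,0,0,0]); rep()
c,ya,zb=slot(4,1); print(c,ya)
p,M=getcmd(); m=p[:2]+(c-p[:2])*.85
plan([(*m,.14,-9,6),(*c,.14,ya,4)])
E
```

```text
t 66.8 tcp [0.5833 0.0773 0.1335] yaw 9.09 tilt 0.22 gap 26.8 F [ 0.8  0.6 -1.7] j [-0. 22. -5. 63. -0. 81.]
[0.52265337 0.29683276] -11.7
cmd [0.5849 0.0773 0.1338] 9.09 meas-cmd mm [-1.5  0.  -0.2] dyaw 0.0
10 rows
[[-1,-4,-32,3,0,0],[-2,-7.5,-64,6,0,0],[-3,-11.5,-96.5,9,0,0],[-4,-15,-128.5,12,0,0],[-5,-19,-160.5,15,0,0],[-6.5,-22.5,-192.5,18,0,0],[-6.5,-23.5,-201,19,0,0],[-6.5,-24.5,-209.5,19.5,0,0],[-6.5,-25.5,-218,20,0,0],[-6.5,-26.5,-226.5,21,0,0]]
```

Call:
send_rows(plan=[[-1,-4,-32,3,0,0],[-2,-7.5,-64,6,0,0],[-3,-11.5,-96.5,9,0,0],[-4,-15,-128.5,12,0,0],[-5,-19,-160.5,15,0,0],[-6.5,-22.5,-192.5,18,0,0],[-6.5,-24.5,-209,19,0,0],[-6.5,-25.5,-220,20.5,0,0],[-6.5,-26.5,-226.5,21,0,0],[-6.5,-26.5,-226.5,21,0,0]])

```text
clock: 68.05
tcp_pos: [0.5225, 0.2969, 0.14]
orientation: [-0.446, -0.549, -0.446, 0.549]
wrist_force: [-0.4, 0.3, -0.5]
finger_gap: 0.0264
```

Call:
send_rows(plan=[[15.5,0,0,0,0,0],[30.5,0,0,0,0,0],[46,0,0,0,0,0],[59,0,0,0,0,0],[65,0,0,0,0,0],[69,0,0,0,0,0],[72,0,0,0,0,0],[75,0,0,0,0,0],[75.5,0,0,0,0,0],[75.5,0,0,0,0,0]])

```text
clock: 69.3
tcp_pos: [0.523, 0.2968, 0.0649]
orientation: [0.446, 0.549, 0.445, -0.549]
wrist_force: [0.5, 0.1, -1.0]
finger_gap: 0.0263
```

```bash
python3 - <<'E'
from p import *
sent([-6.5, -26.5, -226.5, 21, 0, 0]);sent([75.5,0,0,0,0,0]); rep()
c=cam("wrist"); cv2.imwrite("pics/wrist25.png",c["frame"])
p,M=getcmd(); ya=yawof(M); print(p,ya)
plan([(*p,ya,4),(p[0],p[1],.085,ya,1),(p[0],p[1],.13,ya,1),(p[0],p[1],.18,ya,1),(.50,.15,.23,0,3)])
E
```

```text
t 69.3 tcp [0.523  0.2968 0.0649] yaw -11.91 tilt 0.02 gap 26.3 F [ 0.5  0.1 -1. ] j [ 22.  26.  -9.  55.  -0. 124.]
[0.52291978 0.29672458 0.06474371] -11.909177912759317
cmd [0.5229 0.2967 0.0647] -11.91 meas-cmd mm [0.1 0.1 0.2] dyaw 0.0
10 rows
[[0,0,0,0,0,0],[0,0,0,0,0,0],[0,0,0,0,0,0],[0,0,0,0,0,0],[-20.5,0,0,0,0,0],[-65.5,0,0,0,0,0],[-115.5,0,0,0,0,0],[-132,2.5,49.5,-4,0,0],[-148.5,5,99,-8,0,0],[-165,8,148.5,-12,0,0]]
```

View pics/wrist25.png

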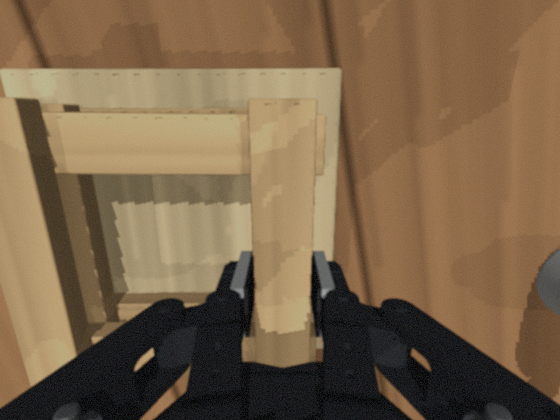

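Call:
send_rows(plan=[[0,0,0,0,0,0],[0,0,0,0,0,0],[0,0,0,0,0,0],[0,0,0,0,0,0],[-20.5,0,0,0,0,0],[-65.5,0,0,0,0,0],[-115.5,0,0,0,0,0],[-132,2.5,49.5,-4,0,0],[-148.5,5,99,-8,0,0],[-165,8,148.5,-12,0,0]], claw=50)

```text
clock: 70.6
tcp_pos: [0.4997, 0.1486, 0.2305]
orientation: [0.501, 0.499, 0.501, -0.499]
wrist_force: [0.4, -0.4, 0.9]
finger_gap: 0.0501
```

```bash
python3 - <<'E'
from p import *
sent([-165, 8, 148.5, -12, 0, 0]); rep()
plan([(.42,-.10,.24,0,8),(.42,-.10,.24,0,2)])
E
```

```text
t 70.6 tcp [0.4997 0.1486 0.2305] yaw 0.27 tilt 0.04 gap 50.1 F [ 0.4 -0.4  0.9] j [ 8. 12. -5. 73. -0. 97.]
cmd [0.5001 0.1498 0.2298] 0.09 meas-cmd mm [-0.4 -1.2  0.7] dyaw 0.18
10 rows
[[-1.5,-10,31,0,0,0],[-2.5,-20,62.5,0,0,0],[-4,-30,93.5,0,0,0],[-5,-40,125,0,0,0],[-6.5,-50.5,156,0,0,0],[-7.5,-60.5,187,0,0,0],[-9,-70.5,218.5,0,0,0],[-10,-80.5,249.5,0,0,0],[-10,-80.5,249.5,0,0,0],[-10,-80.5,249.5,0,0,0]]
```

Call:
send_rows(plan=[[-1.5,-10,31,0,0,0],[-2.5,-20,62.5,0,0,0],[-4,-30,93.5,0,0,0],[-5,-40,125,0,0,0],[-6.5,-50.5,156,0,0,0],[-7.5,-60.5,187,0,0,0],[-9,-70.5,218.5,0,0,0],[-10,-80.5,249.5,0,0,0],[-10,-80.5,249.5,0,0,0],[-10,-80.5,249.5,0,0,0]])

```text
clock: 71.85
tcp_pos: [0.42, -0.0996, 0.2398]
orientation: [0.5, 0.5, 0.5, -0.5]
wrist_force: [0.3, 1.2, -0.1]
finger_gap: 0.05
```

```bash
python3 - <<'E'
from p import *
rep()
for n in ["scene","top"]:
    c=cam(n); np.savez(f"pics/{n}F.npz",**c); cv2.imwrite(f"pics/{n}F.png",c["frame"])
    if n=="scene": crop(c["frame"],80,130,400,330,2.5,"pics/sF.png",20)
    else:
        crop(c["frame"],95,130,205,320,4,"pics/tF1.png",10); crop(c["frame"],380,150,520,280,5,"pics/tF2.png",10)
E
```

```text
t 71.85 tcp [ 0.42   -0.0996  0.2398] yaw 0.07 tilt 0.02 gap 50.0 F [ 0.3  1.2 -0.1] j [-24.   2. -16.  72.   0.  66.]
```

View pics/sF.png

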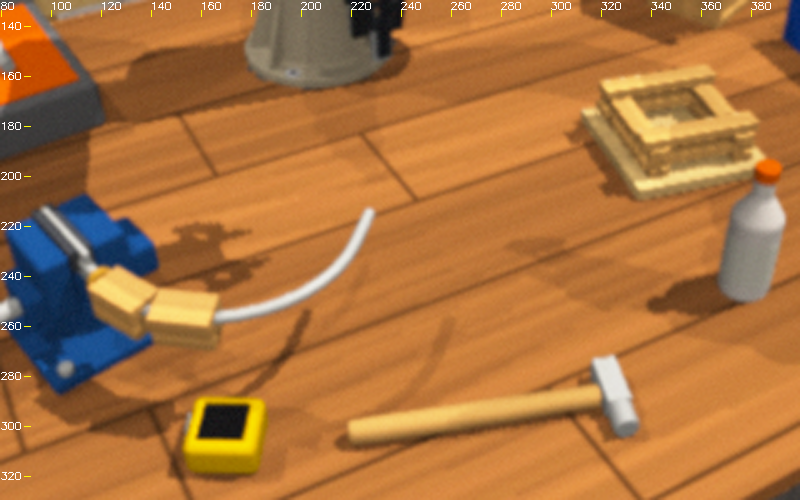

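View pics/tF1.png

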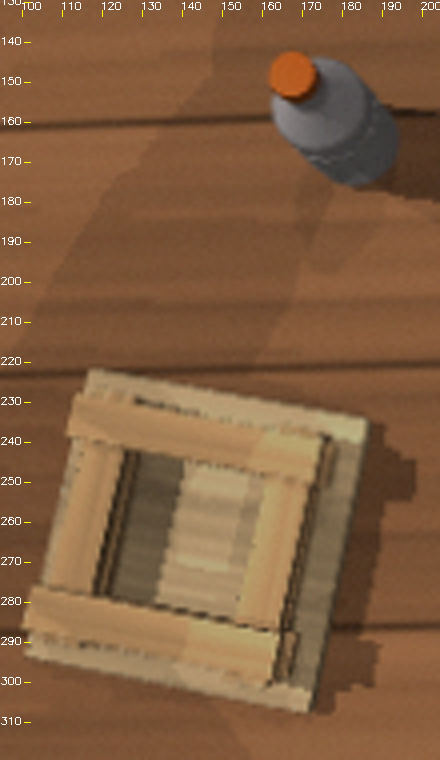

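View pics/topF.png

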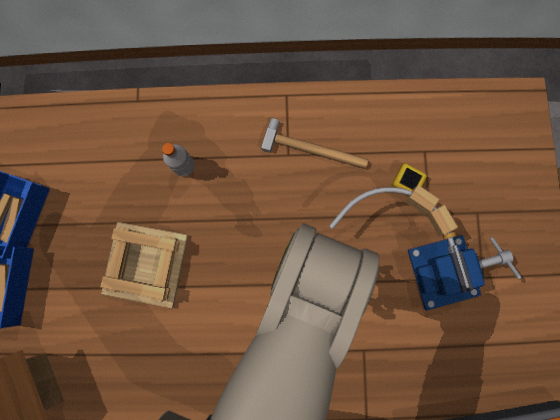

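```bash
python3 - <<'E'
from m import *
from p import *
c=load("topF")
A=lambda l:np.array(l)/4.+[95,130]-.5
for px in ([(78,392),(327,438),(315,482),(66,435)],[(32,587),(280,635),(270,685),(22,627)]):
    q=fitrect(c,A(px),.074,.16,.028,"c4"); d=q[:2]-BC; print("board x,y mm",(d@ux*1e3).round(1),(d@uy*1e3).round(1),"dang",(np.degrees(q[2])%180-78.3).round(1))
px=[(97,446),(129,452),(97,594),(60,589)]
P=w(c,A(px),.060)[:,:2]; d=P.mean(0)-BC; print("c3 left",(d@ux*1e3).round(1),(d@uy*1e3).round(1))
P=w(c,A([(265,473),(305,480),(282,632),(240,622)]),.060)[:,:2]; d=P.mean(0)-BC; print("c3 right",(d@ux*1e3).round(1),(d@uy*1e3).round(1))
E
```

```text
c4 xy [0.5243 0.2941] ang 78.30000000000001 rms mm 0.8 sides [161, 28, 160, 27]
board x,y mm 62.2 -2.3 dang -0.0
c4 xy [0.4049 0.3205] ang 77.6 rms mm 1.5 sides [158, 30, 159, 25]
board x,y mm -60.1 -0.7 dang -0.7
c3 left 0.3 53.3
c3 right 2.0 -61.3
```

View pics/tF2.png

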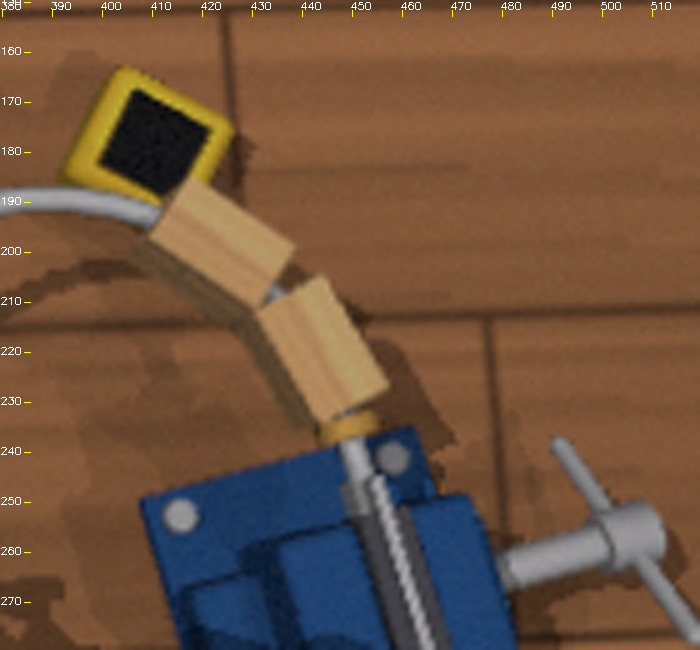

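```bash
python3 - <<'E'
from m import *
from rail import *
c=load("topF")
A=lambda l:np.array(l)/5.+[380,150]-.5
stop=pt([.05+.14*np.radians(125)])[0]
C=[]
for px in ([(323,275),(389,384),(320,424),(257,310)],[(203,178),(295,247),(256,308),(148,236)]):
    q=fitrect(c,A(px),.134,.06,.038,"sl"); C.append(q[:2]); print("r mm",np.linalg.norm(q[:2]-[CX,CY])*1e3,"to stop",np.linalg.norm(q[:2]-stop)*1e3)
print(np.linalg.norm(C[0]-C[1])*1e3, "z .115 -> to stop add 5mm vertical")
P=w(c,np.array([[(82),446],(125,452),(97,594),(52,587)])/4.+[94.5,129.5],.060)[:,:2]; d=P.mean(0)-[.4639,.309]; print(d@[np.sin(np.radians(11.7)),np.cos(np.radians(11.7))])
print(job.hand_in())
E
```

```text
sl xy [ 0.5446 -0.4264] ang 26.30000000000001 rms mm 0.8 sides [59, 38, 60, 36]
r mm 141.12619297096126 to stop 33.735887461789574
sl xy [ 0.5959 -0.3846] ang 51.0 rms mm 2.7 sides [53, 35, 60, 39]
r mm 141.98949954480548 to stop 98.31127921999142
66.15279455628995 z .115 -> to stop add 5mm vertical
0.05764845899260428
the job is handed in; nothing more can be done
None
```

I built the crib up with all six slats and threaded both sleeves onto the rail. I handed the job in after about 72 s of the 210 s allowed. Only two sleeves were in the scene, so there was no third to thread. No verdict came back.

**Crib:**

| Slats checked | Position | Nominal | Other offsets |
|---|---|---|---|
| Course 4, x side | +62 mm and -60 mm | ±60 mm | 1–2 mm lengthwise, under 1° off square |
| Course 3, y side | about +58 mm and -61 mm | ±60 mm | up to 2 mm lengthwise |

- I first read the +58 mm slat as 53 mm because of a misread corner, and re-read it before handing in.
- Course 2 was checked only by eye in the wrist and top pictures, where it lay square in its places.

**Sleeves:**
- The first sleeve's centre is about 34 mm from the front of the stop collar; the limit is 47 mm.
- The second is 66 mm from the first; the limit is 82 mm. It met a light contact force of about 8 N when I pushed it home.
- Both sit at a radius of 141–142 mm, against the rod's 140 mm.
- One corner fit on the second sleeve had a 2.7 mm residual, so its figures are less certain. No heights were measured; I assumed the hanging height for both sleeves.

**Bystanders:** In the before and after pictures the bottle, hammer and tape look unmoved.

**Arm:** It finished clear of everything, with the gripper empty. The largest wrist force I read was about 8 N, and I saw no grip slip or knocked sleeve.

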